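# Shut down the leak-test manifold and stow its plugs

### The job

The leak test of the cylinder head is over: first wind the regulator knob back anticlockwise until its pointer stands on the brass marker tab, and only then free every test plug from its quick coupler by pulling the sleeve right back (the plug pops out) and letting the sleeve spring fully home. Lay all the plugs flat on the floor of the green tray, none on top of another, leave the pointer on the tab, and do not disturb the bottle, the tape roll or the spanner.

Things in the scene. Friction and masses are not known exactly. Their poses are not given: they have to be found in the camera images.
- manifold: Fixed aluminium bar (430 x 70 mm, top at 97 mm) on an 8 mm base plate. Origin: on the bench under the bar's centre; +x from the coupler mouths back into the bar, y along it. Four couplers at y = -165, -55, 55, 165 mm, axes level along x, 70 mm above the bench, mouths at x = -100. An 18 mm wide slippery white rib in front of each mouth carries its plug: rib top 55 mm above the bench, x = -205 to -108.
- tray: Loose green painted sheet-metal tray, 290 mm (its x) by 140 mm (its y), 40 mm high, walls and floor 5 mm, 0.8 kg. Origin: centre of its underside; z up.
- regulator: Fixed pressure regulator: a square aluminium body on a 100 mm square foot, with a round grey dial (84 mm across, 75 mm above the bench) and a black bar knob on top. Origin: on the bench under the knob's axis.
- knob_axis (a point): Point on the regulator knob's vertical axis, 95 mm above the bench, at the height to grip. The bar grip is 56 mm long, 14 mm wide and reaches from 79 to 109 mm above the bench.
- pointer (a point): Point 30 mm from the knob's axis at the white-lined end of the bar knob (the pointer end); it turns with the knob. The point's own x axis runs along the bar, away from the pointer end.
- mark (a point): Point 30 mm from the knob's axis, in the direction of the small brass marker tab on the rim of the dial; when the pointer is on the tab, pointer and mark coincide.
- knob (a joint): Knob angle in rad, growing anticlockwise seen from above; stops at -2.4 and +2.4. The knob has friction of about 0.06 N m and stays where it is left. The tab always lies 0.7 to 2.6 rad anticlockwise of the start.
- grip1 (a point): Centre of the ribbed steel sleeve grip of coupler 1 (manifold y = -165 mm), on its axis, 22 mm behind the mouth when home; moves with the sleeve; axes as the manifold. Grip 40 mm across, 30 mm long; behind it a 6 mm thick collar 52 mm across (15 to 21 mm behind this point) that fingers on either side of the grip can push back.
- sleeve1 (a joint): Sleeve 1 in m: 0 home (forward), 0.015 fully back. Pulling it takes 5 N at first, up to 20 N fully back. From about 0.010 it unlocks a plug in coupler 1; while it is held fully back a spring pin pushes the plug 30 mm out within 0.5 s, to rest free on its rib, stem clear of the mouth. Let go, sleeve and pin spring back.
- plug1: Loose test plug, about 0.2 kg: square aluminium body 60 mm long, 30 x 30 mm, two black bands, then a brass stem 28 mm long, 14 mm thick, with a 24 mm flange near its end. Origin: centre of the square body; +x along the stem. Starts locked in coupler 1, origin 34 mm in front of the mouth, 70 mm above the bench. Absent in some starts (coupler empty).
- grip2 (a point): Centre of the ribbed steel sleeve grip of coupler 2 (manifold y = -55 mm), on its axis, 22 mm behind the mouth when home; moves with the sleeve; axes as the manifold. Grip 40 mm across, 30 mm long; behind it a 6 mm thick collar 52 mm across (15 to 21 mm behind this point) that fingers on either side of the grip can push back.
- sleeve2 (a joint): Sleeve 2 in m: 0 home (forward), 0.015 fully back. Pulling it takes 5 N at first, up to 20 N fully back. From about 0.010 it unlocks a plug in coupler 2; while it is held fully back a spring pin pushes the plug 30 mm out within 0.5 s, to rest free on its rib, stem clear of the mouth. Let go, sleeve and pin spring back.
- plug2: Loose test plug, about 0.2 kg: square aluminium body 60 mm long, 30 x 30 mm, two black bands, then a brass stem 28 mm long, 14 mm thick, with a 24 mm flange near its end. Origin: centre of the square body; +x along the stem. Starts locked in coupler 2, origin 34 mm in front of the mouth, 70 mm above the bench. Absent in some starts (coupler empty).
- grip3 (a point): Centre of the ribbed steel sleeve grip of coupler 3 (manifold y = 55 mm), on its axis, 22 mm behind the mouth when home; moves with the sleeve; axes as the manifold. Grip 40 mm across, 30 mm long; behind it a 6 mm thick collar 52 mm across (15 to 21 mm behind this point) that fingers on either side of the grip can push back.
- sleeve3 (a joint): Sleeve 3 in m: 0 home (forward), 0.015 fully back. Pulling it takes 5 N at first, up to 20 N fully back. From about 0.010 it unlocks a plug in coupler 3; while it is held fully back a spring pin pushes the plug 30 mm out within 0.5 s, to rest free on its rib, stem clear of the mouth. Let go, sleeve and pin spring back.
- plug3: Loose test plug, about 0.2 kg: square aluminium body 60 mm long, 30 x 30 mm, two black bands, then a brass stem 28 mm long, 14 mm thick, with a 24 mm flange near its end. Origin: centre of the square body; +x along the stem. Starts locked in coupler 3, origin 34 mm in front of the mouth, 70 mm above the bench. Absent in some starts (coupler empty).
- grip4 (a point): Centre of the ribbed steel sleeve grip of coupler 4 (manifold y = 165 mm), on its axis, 22 mm behind the mouth when home; moves with the sleeve; axes as the manifold. Grip 40 mm across, 30 mm long; behind it a 6 mm thick collar 52 mm across (15 to 21 mm behind this point) that fingers on either side of the grip can push back.
- sleeve4 (a joint): Sleeve 4 in m: 0 home (forward), 0.015 fully back. Pulling it takes 5 N at first, up to 20 N fully back. From about 0.010 it unlocks a plug in coupler 4; while it is held fully back a spring pin pushes the plug 30 mm out within 0.5 s, to rest free on its rib, stem clear of the mouth. Let go, sleeve and pin spring back.
- plug4: Loose test plug, about 0.2 kg: square aluminium body 60 mm long, 30 x 30 mm, two black bands, then a brass stem 28 mm long, 14 mm thick, with a 24 mm flange near its end. Origin: centre of the square body; +x along the stem. Starts locked in coupler 4, origin 34 mm in front of the mouth, 70 mm above the bench. Absent in some starts (coupler empty).
- oil_bottle: Bystander: black bottle, 60 mm across, 130 mm high, standing beyond the manifold. Origin: centre of its underside.
- tape_roll: Bystander: orange roll of tape lying flat, 100 mm across, 45 mm high, beyond the regulator. Origin: centre of its underside.
- spanner: Bystander: steel spanner lying flat on the bench beyond the manifold, about 180 mm long.
There are look-alikes about, which are no part of the job. What is shaped like the plug4 but brown is not meant.

How it is judged:
By the outcome, as a careful person would: the job done as asked, in the order asked, and still so for the second after the job is handed in, with the robot touching nothing.
Of plug1, plug2, plug3, plug4 only 3 to 4 are there at a start; the rules pass over those that are not, and their reading is None.
At some moment in a run one of tray may be knocked a few centimetres aside while the robot is not near it.
Once in a run the grip may slacken for a moment while it holds something.
It also fails if it takes over 208 s, if anything falls off the work surface, if the arm or the gripper's body presses on something with over 40 N, if the wrist force passes 120 N, or if a joint passes its speed limit or range.

### The arm

A 7-joint arm with a two-finger parallel gripper is mounted at the origin on the work surface. World frame = base frame: x ahead of the robot, y to its left, z up, the work surface at z = 0. Lengths are in m, angles in rad, forces in N, time in s.
With the tool pointing down it reaches from about 0.4 to 0.875 m from the base axis. Payload 19.3 kg.
Tool frame: the origin (TCP) lies on the centre line of the jaws, within the pads' length; the fingertips stand 8 mm ahead of it and the grasp point (between the pads) lies 11 mm behind it; z points along the fingers, y is the direction in which the jaws open and shut (so a half turn about z gives the same grasp; the last joint's range is limited). The gripper opens to 85 mm and grips with 20 to 120 N. Pads are 22 mm wide; open, the fingers measure 114 mm over their backs; the gripper's body (76 mm by 85 mm) begins 54 mm behind the grasp point. The pads swing forward as they close: fully open they stand 13 mm farther back than shut.
Start: joints at [-1.295, 0.521, -0.036, 1.599, 0.021, 1.021, -0.113], TCP at [0.212, 0.588, 0.239] pointing down, gripper open.
Joint ranges: [-2.91, 2.91], [-0.3, 2.13], [-1.5, 1.42], [0.17, 2.43], [-1.26, 4.41], [0.16, 1.93], [-2.52, 2.52]. Speed limits (rad/s): [1.89, 1.89, 2.39, 2.39, 3.01, 3.01, 3.01].

### API

Orientations are given as a unit quaternion [x, y, z, w].
In Python, from station import * gives the robot as it stands. The module is installed in compiled form; this text tells all that it offers.
- The arm moves only by the tool jog_arm, never from a script. Its argument "increments" is a list of rows, each an object with "jaw": the finger opening in m, from 0 to 0.0854; "xyz": the shift along the tool's x, y, z in m, a list of three; "turn": the turn about the tool's z in degrees. A call has 1 to 10 rows; each row shifts and turns the commanded pose from where the row before left it, along the tool's axes as they then stand; what a row does not reach is not made up. A row lasts 1/12 s, in which the tool goes at most 41.7 mm and 7.16 degrees, less where a joint would pass 70% of its speed; a pose out of reach is approached as far as the arm can. A call is refused whole if a number of a shift passes 0.0417 or a number of a turn 7.16, either way. A call with a gripper value outside its range is refused whole. The fingers move at their own pace and stop on an object; "grip_force" is the grip in N (left out, the last holds). Time passes only in rows, so rows that do not move let the fingers close. It gives the time, the measured TCP pose, the force and the opening at its end, in the units of the state.
- state(): the state, without advancing time (a new reading comes with each control period).
- camera(name): name is "scene" or "top" or "wrist"; returns a dict with "color" (384x512x3 uint8, red, green, blue), "range_z" (384x512 float32, m along the optical axis (not along the pixel's ray), 0 where there is no reading), "fov_y" (degrees; the focal length in pixels is half the picture's height over the tangent of half this angle, whatever the lens; pixels are square), "cx", "cy" (the principal point, pixels), "k1" (the pictures are not rectified: a ray, as slopes to the right and down, at radius r is drawn at 1 + k1 r^2 times it, then the intrinsics apply), "R" (3x3) and "t" (3): a world point X has camera coordinates R X + t. Camera axes: x right, y down, z forward; pixel columns grow to the right and rows downward; lengths in m; the calibration is good to about 2 mm. A picture is of the moment at which its call begins.
- job_done(): hands the job in, once; it reports no verdict.
The state is a dict: "t": time; "q": joint angles; "qvel": joint speeds; "joint_efforts": joint torques, N m; "eef_pos": TCP position; "tool_rot": TCP orientation; "contact_force": force on the tool from outside, world axes, zero at the start; "moment": the same for the moment, N m; "finger_gap": finger opening in m.
Only numpy, scipy, OpenCV 4.12 (cv2) and the standard library are available. Lean on these libraries where they do the work, as an engineer would, in place of code of your own. Each camera call takes 0.05 s, during which the arm holds its last target.

## Working session

There is one attempt and no reset: what is moved stays moved. The work goes in short steps, Python scripts to look and compute and a tool call to move; the robot and the scene stay as the last step left them, time stands still between calls to the robot, and variables do not carry over. Pictures are saved under pics/ and viewed, and the job is handed in when it is done.

Besides the shell and the picture viewer there is one more tool, called as a command line: name --argument value ..., lists and objects as JSON in quotes. jog_arm: Moves the arm, as the interface text tells. Its arguments: {"type":"object","properties":{"increments":{"type":"array","items":{"type":"object","properties":{"jaw":{"type":"number"},"xyz":{"type":"array","items":{"type":"number"}},"turn":{"type":"number"}}}},"grip_force":{"type":"number"}},"required":["increments"]}

```bash
mkdir -p pics
cat > h.py <<'E'
from station import *
import numpy as np, cv2
def K(c):
    f=192/np.tan(np.radians(c['fov_y'])/2); return f
def pix(c,X):
    X=np.atleast_2d(X); p=X@np.array(c['R']).T+c['t']; s=p[:,:2]/p[:,2:]
    r2=(s**2).sum(1,keepdims=True); s=s*(1+c['k1']*r2); return s*K(c)+[c['cx'],c['cy']]
def slopes(c,uv):
    d=(np.atleast_2d(uv).astype(float)-[c['cx'],c['cy']])/K(c); s=d.copy()
    for _ in range(20): s=d/(1+c['k1']*(s**2).sum(1,keepdims=True))
    return s
def onplane(c,uv,z):
    R=np.array(c['R']);o=-R.T@c['t']; s=slopes(c,uv); d=np.c_[s,np.ones(len(s))]@R
    return o+d*((z-o[2])/d[:,2])[:,None]
def byrange(c,uv):
    uv=np.atleast_2d(uv);s=slopes(c,uv); z=np.array([c['range_z'][int(round(v)),int(round(u))] for u,v in uv])
    p=np.c_[s,np.ones(len(s))]*z[:,None]; return (p-c['t'])@np.array(c['R'])
def cloud(c):
    v,u=np.mgrid[:384,:512]; uv=np.c_[u.ravel(),v.ravel()]
    s=slopes(c,uv); z=c['range_z'].ravel(); p=np.c_[s,np.ones(len(s))]*z[:,None]
    return ((p-c['t'])@np.array(c['R'])).reshape(384,512,3)
def save(c,n,box=None,k=1):
    im=cv2.cvtColor(c['color'],cv2.COLOR_RGB2BGR)
    if box: im=im[box[1]:box[3],box[0]:box[2]]
    if k!=1: im=cv2.resize(im,None,fx=k,fy=k,interpolation=cv2.INTER_CUBIC)
    cv2.imwrite('pics/'+n+'.png',im)
def yaw():
    from scipy.spatial.transform import Rotation as Ro
    return Ro.from_quat(state()['tool_rot']).as_matrix()
E
python3 - <<'E'
from h import *
s=state(); print(s['t'],s['eef_pos'],s['finger_gap']); print(yaw().round(3))
for n in ['scene','top','wrist']:
    c=camera(n); save(c,n+'0',k=1.5); np.save('/tmp/'+n+'0',c,allow_pickle=True)
    print(n,c['fov_y'],c['cx'],c['cy'],c['k1'],np.round(-np.array(c['R']).T@c['t'],3))
E
```

```text
0.0 [0.21175444 0.58768965 0.23872939] 0.08569356965130773
[[-0.941  0.339 -0.   ]
 [ 0.339  0.941 -0.001]
 [-0.    -0.001 -1.   ]]
scene 42.86633920635844 255.1499532585647 194.0464324151389 -0.14377629268005476 [ 1.03  -0.518  1.096]
top 48.43363862155494 256.1226145751149 190.34389856126737 0.04975824527023039 [ 0.36  -0.02   1.427]
wrist 62.191124046802145 256.26551832082504 193.61004089188899 -0.012667955841827052 [0.141 0.612 0.372]
```

View pics/top0.png

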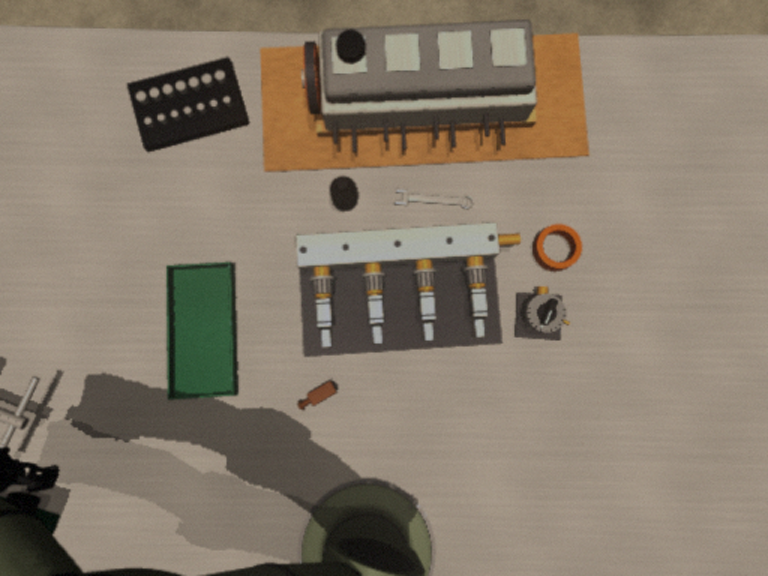

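View pics/scene0.png

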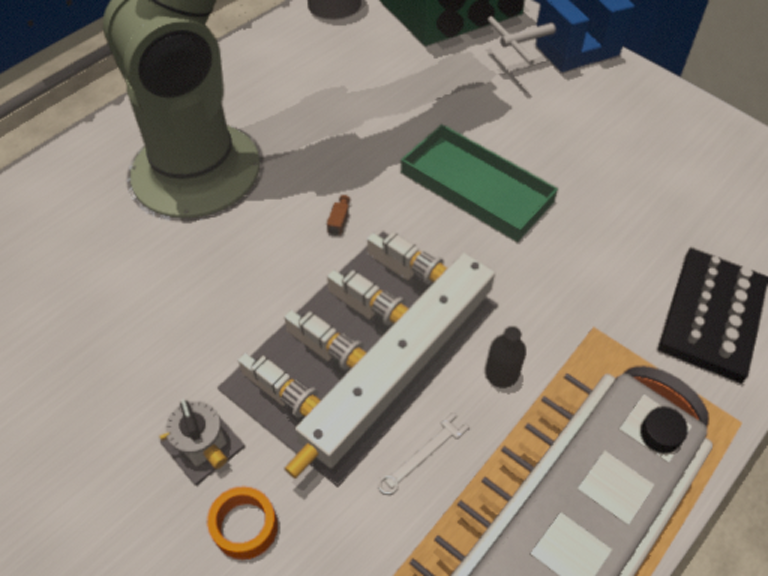

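View pics/wrist0.png

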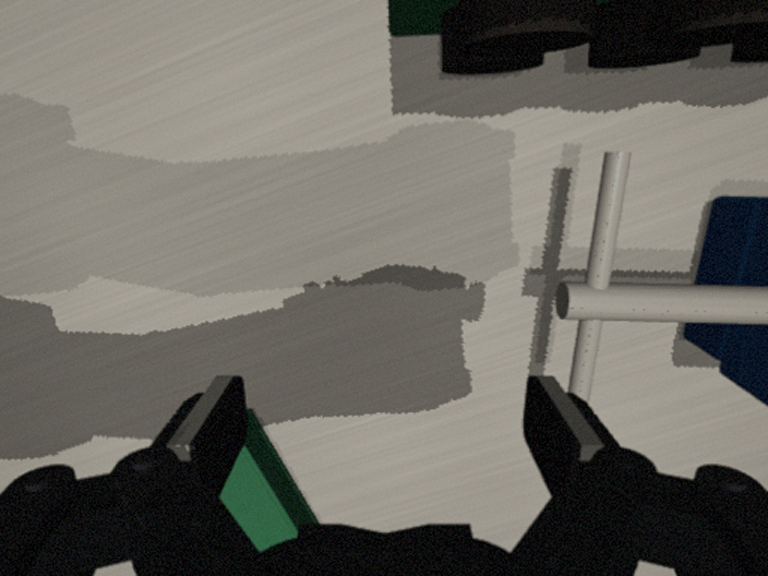

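```bash
cat > m.py <<'E'
from h import *
c=np.load('/tmp/top0.npy',allow_pickle=True).item()
P=cloud(c); col=c['color'].astype(int)
save(c,'topman',(190,140,400,245),3.6); 
hsv=cv2.cvtColor(c['color'],cv2.COLOR_RGB2HSV)
def rect(m,z,name):
    m=cv2.morphologyEx(m.astype(np.uint8),cv2.MORPH_OPEN,np.ones((3,3)))
    cs,_=cv2.findContours(m,cv2.RETR_EXTERNAL,cv2.CHAIN_APPROX_NONE)
    k=max(cs,key=cv2.contourArea)[:,0,:]
    w=onplane(c,k,z)[:,:2]
    r=cv2.minAreaRect((w*1000).astype(np.float32)); print(name,np.round(r[0],1),np.round(r[1],1),round(r[2],2))
    return r
z=P[...,2]
v,u=np.mgrid[:384,:512]
roi=(u>190)&(u<340)&(v>140)&(v<185)
rect(roi&(abs(z-0.097)<0.012),0.097,'bar')
g=(hsv[...,0]>50)&(hsv[...,0]<95)&(hsv[...,1]>90)
rect(g&(v<300)&(u>90)&(u<180),0.04,'tray')
roi=(u>335)&(u<385)&(v>180)&(v<235)
print('reg z',np.round(np.percentile(z[roi],[50,80,90,98]),3))
rect(roi&(z>0.06),0.075,'dial')
rect(roi&(z>0.09),0.109,'knob')
rect(((v>190)&(v<245)&(u>190)&(u<345)&(z<0.03)&(hsv[...,2]<110)),0.008,'base')
E
python3 m.py
```

```text
bar [637.8 -59.2] [ 71.9 427.2] 4.23
tray [455.3 356.3] [274.6 123.5] 3.27
reg z [0.001 0.07  0.076 0.108]
dial [ 497.8 -373.9] [79.2 80.6] 88.57
knob [ 497.6 -372.4] [16.9 56.7] 66.23
base [483.9 -67.4] [153.2 443.8] 0.5
```

Run:
```python
from h import *
c=np.load('/tmp/top0.npy',allow_pickle=True).item(); save(c,'reg',(335,180,395,235),10)
c=np.load('/tmp/scene0.npy',allow_pickle=True).item(); save(c,'regs',(95,255,175,325),8)
```

```text
(no output)
```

View pics/topman.png

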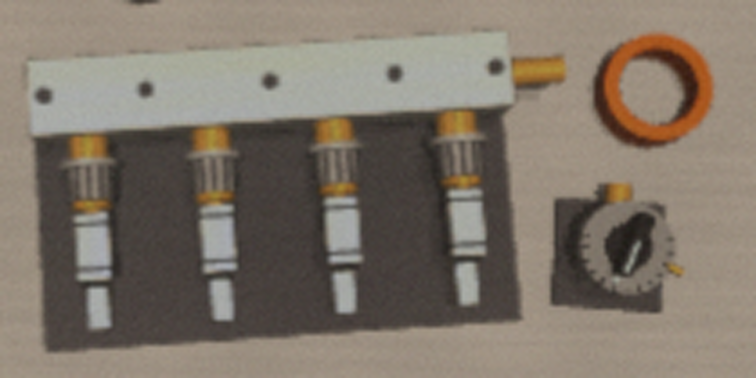

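View pics/reg.png

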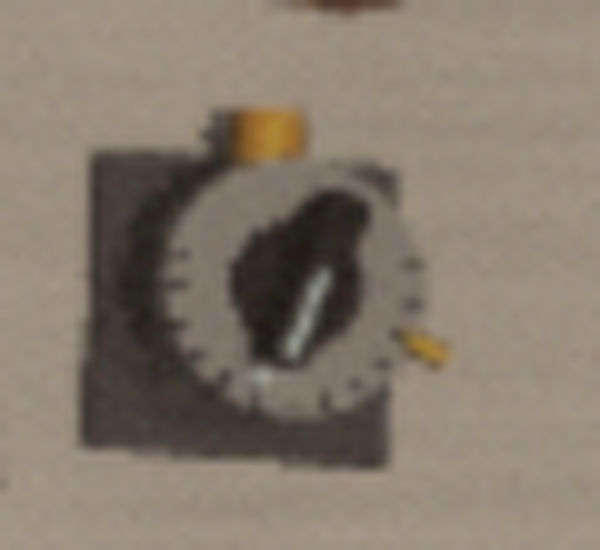

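View pics/regs.png

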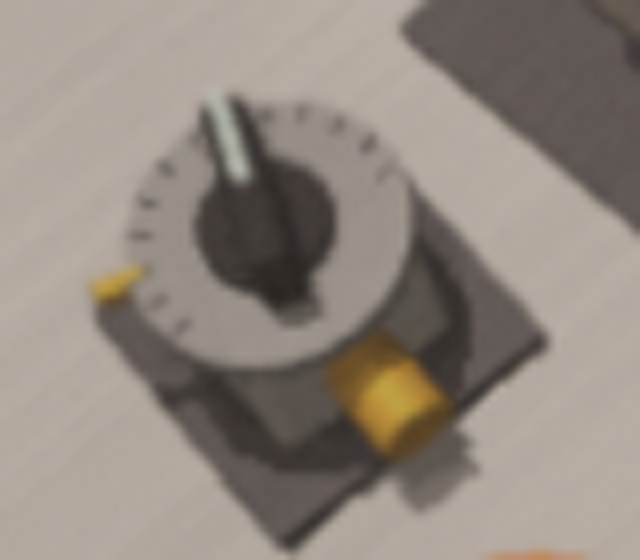

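```bash
cat > m2.py <<'E'
from h import *
T=np.load('/tmp/top0.npy',allow_pickle=True).item();S=np.load('/tmp/scene0.npy',allow_pickle=True).item()
# holes
def cent(c,box,f):
    x0,y0,x1,y1=box; sub=c['color'][y0:y1,x0:x1].astype(int); m=f(sub)
    v,u=np.nonzero(m); return np.array([u.mean()+x0,v.mean()+y0]),len(u)
pts=[]
for x,y in [(44,95),(145,89),(270,80),(394,73),(495,66)]:
    u,v=190+x/3.6,140+y/3.6; b=[int(u)-4,int(v)-4,int(u)+6,int(v)+6]
    g=T['color'][b[1]:b[3],b[0]:b[2]].astype(float).sum(2); w=np.clip(np.median(g)-60-g,0,None)
    vv,uu=np.mgrid[b[1]:b[3],b[0]:b[2]]; pts.append([(w*uu).sum()/w.sum(),(w*vv).sum()/w.sum()])
W=onplane(T,pts,0.097); print('holes',W.round(4)[:,:2])
d=np.polyfit(W[:,1],W[:,0],1); print('yaw',np.degrees(np.arctan(-d[0])))
# brass tab
fb=lambda s:(s[...,0]-s[...,2]>70)
for c,b in [(T,(370,208,384,220)),(S,(104,286,114,296))]:
    p,n=cent(c,b,fb); print('tab',p,n,onplane(c,p,.075).round(4)); 
fw=lambda s:(s.min(2)>135)
for c,b in [(T,(359,205,371,217)),(S,(118,265,128,281))]:
    sub=c['color'][b[1]:b[3],b[0]:b[2]].min(2); print(sub)
E
python3 m2.py
```

```text
holes [[ 0.6256  0.1409]
 [ 0.6322  0.0514]
 [ 0.6407 -0.0583]
 [ 0.6485 -0.1682]
 [ 0.6552 -0.2603]]
yaw 4.219331188065637
tab [377.5 214.5] 6 [[ 0.4789 -0.4175  0.075 ]]
tab [108.8 290. ] 10 [[ 0.4808 -0.4186  0.075 ]]
[[ 48  35  41  37  26  23  26  31  37  36  34  60]
 [ 40  38  39  35  29  28  29  46  54  41  38  49]
 [ 38  36  37  32  22  29  38  70 107  46  29  40]
 [ 40  41  38  34  28  28  62 115 106  48  34  43]
 [ 35  33  33  24  32  41  78 133  74  39  37  49]
 [ 41  33  31  27  26  50  96 109  47  34  39  50]
 [ 42  37  28  27  34  59 122  89  41  37  44  64]
 [ 53  30  22  31  40  80 135  73  36  39  54  94]
 [ 78  40  27  32  62 117 108  49  43  62  81 102]
 [ 85  40  26  42  83 136  75  51  70  95 100 105]
 [ 86  46  35  39  78 104  58  79 100 103 107 104]
 [ 90  80  81  62  54  66  73  98 106 105 109 106]]
[[160 161 162 163 164 160 159 159 159 161]
 [161 161 163 168 165 147 141 149 159 160]
 [160 157 152 163 161 125  98 120 144 150]
 [161 148 120 145 164 133  74  78 116 124]
 [160 143  88 115 159 149  89  61  90 102]
 [156 135  83  94 148 156 104  61  66  98]
 [139 119  84  84 139 164 132  70  56  89]
 [126 108 103  74 121 163 149  84  54  70]
 [132 120 110  79 103 150 154 100  55  61]
 [135 133 119  85  83 138 161 123  65  53]
 [136 136 131 108  74 130 168 143  76  50]
 [136 136 134 119  69 106 154 148  89  53]
 [135 135 132 109  64  70 109 113  79  54]
 [135 134 124  88  57  55  67  72  58  51]
 [134 127  94  66  56  51  56  58  55  54]
 [133 115  71  60  57  53  54  57  55  56]]
```

jog_arm --increments '[{"xyz": [-0.029,-0.024,0]},{"xyz": [-0.029,-0.024,0]},{"xyz": [-0.029,-0.024,0]},{"xyz": [-0.029,-0.024,0]},{"xyz": [-0.029,-0.024,0]},{"xyz": [-0.029,-0.024,0]},{"xyz": [-0.029,-0.024,0]},{"xyz": [-0.029,-0.024,0]},{"xyz": [-0.029,-0.024,0]},{"xyz": [-0.029,-0.024,0]}]'

```text
$.increments[0]: bad value
```

```bash
cat >> h.py <<'E'
def st():
    s=state(); R=yaw(); print('t',round(s['t'],2),'p',np.round(s['eef_pos'],4),'yawY',round(np.degrees(np.arctan2(R[1,1],R[0,1])),2),'tilt',R[2,:2].round(3),'q',np.round(s['q'],2),'F',np.round(s['contact_force'],1),'gap',round(s['finger_gap'],4))
def goto(x,y,z):
    "tool-frame shift to world target"
    d=np.array([x,y,z])-state()['eef_pos']; print('shift',(yaw().T@d).round(4),'len',round(float(np.linalg.norm(d)),3))
E
python3 -c "
from h import *
st();goto(.5,-.1,.24);goto(.498,-.373,.2)"
```

```text
t 0.15 p [0.2118 0.5878 0.2389] yawY 70.19 tilt [-0.    -0.001] q [-1.3   0.52 -0.04  1.6   0.02  1.02 -0.11] F [-0.6 -0.4 -0.3] gap 0.0858
shift [-0.5043 -0.5494 -0.0007] len 0.746
shift [-0.5949 -0.8068  0.0396] len 1.003
```

jog_arm --increments '[{"jaw": 0.05,"xyz": [-0.029,-0.024,0],"turn": 0},{"jaw": 0.05,"xyz": [-0.029,-0.024,0],"turn": 0},{"jaw": 0.05,"xyz": [-0.029,-0.024,0],"turn": 0},{"jaw": 0.05,"xyz": [-0.029,-0.024,0],"turn": 0},{"jaw": 0.05,"xyz": [-0.029,-0.024,0],"turn": 0},{"jaw": 0.05,"xyz": [-0.029,-0.024,0],"turn": 0},{"jaw": 0.05,"xyz": [-0.029,-0.024,0],"turn": 0},{"jaw": 0.05,"xyz": [-0.029,-0.024,0],"turn": 0},{"jaw": 0.05,"xyz": [-0.029,-0.024,0],"turn": 0},{"jaw": 0.05,"xyz": [-0.029,-0.024,0],"turn": 0}]'

```text
t: 0.98
eef_pos: [0.4038, 0.2621, 0.2393]
tool_rot: [0.172, 0.985, 0.0, -0.0]
contact_force: [1.6, 0.9, -0.4]
finger_gap: 0.05
```

```bash
python3 -c "
from h import *
st();goto(.5,-.1,.24);goto(.498,-.373,.2)"
```

```text
t 0.98 p [0.4038 0.2621 0.2393] yawY 70.19 tilt [0. 0.] q [-0.74  0.29  0.05  1.97 -0.02  0.88  0.55] F [ 1.6  0.9 -0.4] gap 0.05
shift [-0.2132 -0.3081 -0.0007] len 0.375
shift [-0.3038 -0.5656  0.0393] len 0.643
```

jog_arm --increments '[{"jaw": 0.05,"xyz": [-0.024,-0.033,0],"turn": 0},{"jaw": 0.05,"xyz": [-0.024,-0.033,0],"turn": 0},{"jaw": 0.05,"xyz": [-0.024,-0.033,0],"turn": 0},{"jaw": 0.05,"xyz": [-0.024,-0.033,0],"turn": 0},{"jaw": 0.05,"xyz": [-0.024,-0.033,0],"turn": 0},{"jaw": 0.05,"xyz": [-0.024,-0.033,0],"turn": 0},{"jaw": 0.05,"xyz": [-0.024,-0.033,0],"turn": 0},{"jaw": 0.05,"xyz": [-0.024,-0.033,0],"turn": 0},{"jaw": 0.05,"xyz": [-0.02,-0.033,0],"turn": 0},{"jaw": 0.05,"xyz": [-0.01,-0.03,0],"turn": 0}]'

```text
t: 1.82
eef_pos: [0.5021, -0.1218, 0.2392]
tool_rot: [0.172, 0.985, -0.0, 0.0]
contact_force: [-0.7, -0.1, 0.3]
finger_gap: 0.05
```

jog_arm --increments '[{"jaw": 0.05,"xyz": [-0.01,-0.03,0],"turn": 0},{"jaw": 0.05,"xyz": [-0.01,-0.03,0],"turn": 0},{"jaw": 0.05,"xyz": [-0.01,-0.03,0],"turn": 0},{"jaw": 0.05,"xyz": [-0.01,-0.03,0],"turn": 0},{"jaw": 0.05,"xyz": [-0.01,-0.03,0],"turn": 0},{"jaw": 0.05,"xyz": [0,0,0],"turn": 7.1},{"jaw": 0.05,"xyz": [0,0,0],"turn": 7.1},{"jaw": 0.05,"xyz": [0,0,0],"turn": 7.1},{"jaw": 0.05,"xyz": [0,0,0],"turn": 7.1},{"jaw": 0.05,"xyz": [0,0,0],"turn": 7.1}]'

```text
t: 2.65
eef_pos: [0.4974, -0.2771, 0.2391]
tool_rot: [0.467, 0.884, -0.0, -0.0]
contact_force: [0.3, 0.2, 1.1]
finger_gap: 0.05
```

jog_arm --increments '[{"jaw": 0.05,"xyz": [0,0,0],"turn": 7.1},{"jaw": 0.05,"xyz": [0,0,0],"turn": 7.1},{"jaw": 0.05,"xyz": [0,0,0],"turn": 7.1},{"jaw": 0.05,"xyz": [0,0,0],"turn": 7.1},{"jaw": 0.05,"xyz": [0,0,0],"turn": 7.1},{"jaw": 0.05,"xyz": [0,0,0],"turn": 7.1},{"jaw": 0.05,"xyz": [0,0,0],"turn": 7.1},{"jaw": 0.05,"xyz": [0,0,0],"turn": 7.1},{"jaw": 0.05,"xyz": [0,0,0],"turn": 7.1},{"jaw": 0.05,"xyz": [0,0,0],"turn": 7.1}]'

```text
t: 3.48
eef_pos: [0.4975, -0.2769, 0.2392]
tool_rot: [0.894, 0.449, -0.0, -0.0]
contact_force: [0.5, 0.2, 0.1]
finger_gap: 0.0499
```

jog_arm --increments '[{"jaw": 0.05,"xyz": [0,0,0],"turn": 7.1},{"jaw": 0.05,"xyz": [0,0,0],"turn": 7.1},{"jaw": 0.05,"xyz": [0,0,0],"turn": 7.1},{"jaw": 0.05,"xyz": [0,0,0],"turn": 7.1},{"jaw": 0.05,"xyz": [0,0,0],"turn": 7.1},{"jaw": 0.05,"xyz": [0,0,0],"turn": 7.1},{"jaw": 0.05,"xyz": [0,0,0],"turn": 7.1},{"jaw": 0.05,"xyz": [0,0,0],"turn": 7.1},{"jaw": 0.05,"xyz": [0,0,0],"turn": 7.1},{"jaw": 0.05,"xyz": [0,0,0],"turn": 7.1}]'

```text
t: 4.32
eef_pos: [0.4976, -0.2769, 0.2392]
tool_rot: [0.988, -0.153, -0.0, -0.0]
contact_force: [-0.1, 0.1, -0.6]
finger_gap: 0.05
```

```bash
python3 -c "
from h import *
st();goto(.498,-.373,.2)
c=camera('wrist');save(c,'w1',k=1.5);np.save('/tmp/w1',c,allow_pickle=True)
print(pix(c,[[.498,-.373,.109],[.48,-.418,.075]])*1.5)"
```

```text
t 4.32 p [ 0.4976 -0.2769  0.2392] yawY -107.65 tilt [-0. -0.] q [-0.28  0.69  1.08  1.78 -0.68  1.1  -0.84] F [-0.1  0.1 -0.6] gap 0.05
shift [0.0296 0.0915 0.0392] len 0.104
[[546.31119205 230.65601924]
 [604.88319042 226.48622793]]
```

View pics/w1.png

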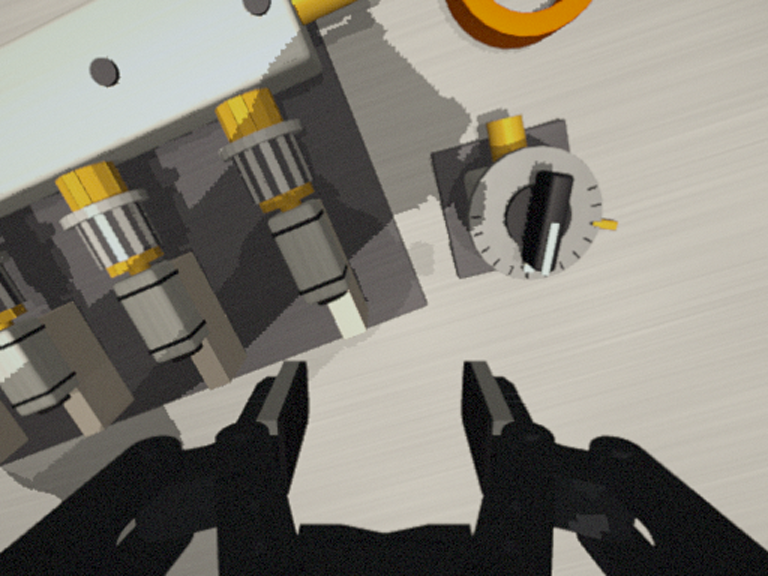

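```bash
cat > k.py <<'E'
from h import *
import sys
def reg(c,box):
    u0,v0,u1,v1=box
    P=cloud(c)[v0:v1,u0:u1]; col=c['color'][v0:v1,u0:u1].astype(int); z=P[...,2]
    off=np.array([u0,v0])
    def cont(m): 
        cs,_=cv2.findContours(m.astype(np.uint8),cv2.RETR_EXTERNAL,cv2.CHAIN_APPROX_NONE); return max(cs,key=cv2.contourArea)[:,0,:]+off
    brass=(col[...,0]-col[...,2]>70)
    d=cont((z>0.068)&~brass); e=cv2.minEnclosingCircle((onplane(c,d,.075)[:,:2]*1000).astype(np.float32)); print('dial c',e)
    k=cont(z>0.098); r=cv2.minAreaRect((onplane(c,k,.109)[:,:2]*1000).astype(np.float32)); print('knob',r)
    n,l,s,ce=cv2.connectedComponentsWithStats(brass.astype(np.uint8))
    for i in range(1,n):
        if s[i,4]>5: print('brass',s[i,4],ce[i]+off,onplane(c,ce[i]+off,.075)[0].round(4))
    w=(z>0.098)&(col.min(2)>110); v,u=np.nonzero(w); L=onplane(c,np.c_[u,v]+off,.109)[:,:2]; m=L.mean(0)
    _,_,V=np.linalg.svd(L-m); print('white',m.round(4),len(L),'dir',np.degrees(np.arctan2(V[0,1],V[0,0])).round(2))
if __name__=='__main__':
    reg(np.load('/tmp/w1.npy',allow_pickle=True).item(),(285,70,425,195))
E
python3 k.py
```

```text
dial c ((500.958984375, -377.3370056152344), 42.257789611816406)
knob ((500.8868713378906, -375.42803955078125), (17.084213256835938, 57.51704788208008), 69.15127563476562)
brass 527 [337.35294118  89.72675522] [ 0.5525 -0.3714  0.075 ]
brass 83 [403.68674699 149.24096386] [ 0.4815 -0.4187  0.075 ]
white [ 0.4931 -0.3742] 278 dir 172.3
```

jog_arm --increments '[{"jaw": 0.05,"xyz": [0,0,0],"turn": 4.4},{"jaw": 0.05,"xyz": [0.006,0.018,0.0],"turn": 0},{"jaw": 0.05,"xyz": [0.006,0.018,0.0],"turn": 0},{"jaw": 0.05,"xyz": [0.006,0.018,0.0],"turn": 0},{"jaw": 0.05,"xyz": [0.006,0.018,0.0],"turn": 0}]'

```text
t: 4.78
eef_pos: [0.4931, -0.3535, 0.2391]
tool_rot: [0.982, -0.187, -0.0, -0.0]
contact_force: [0.0, 0.3, -0.1]
finger_gap: 0.0497
```

```bash
python3 -c "
from h import *
st();goto(.5,-.376,.09)
c=camera('wrist');save(c,'w2',k=1.5);np.save('/tmp/w2',c,allow_pickle=True)
print(pix(c,[[.5,-.376,.109],[.48,-.418,.075]])*1.5)"
```

```text
t 4.78 p [ 0.4931 -0.3535  0.2391] yawY -111.5 tilt [-0. -0.] q [-0.1   0.74  1.05  1.68 -0.7   1.14 -0.8 ] F [ 0.   0.3 -0.1] gap 0.0497
shift [0.0147 0.0185 0.1491] len 0.151
[[415.09350825 256.98039149]
 [484.60890843 249.43185011]]
```

View pics/w2.png

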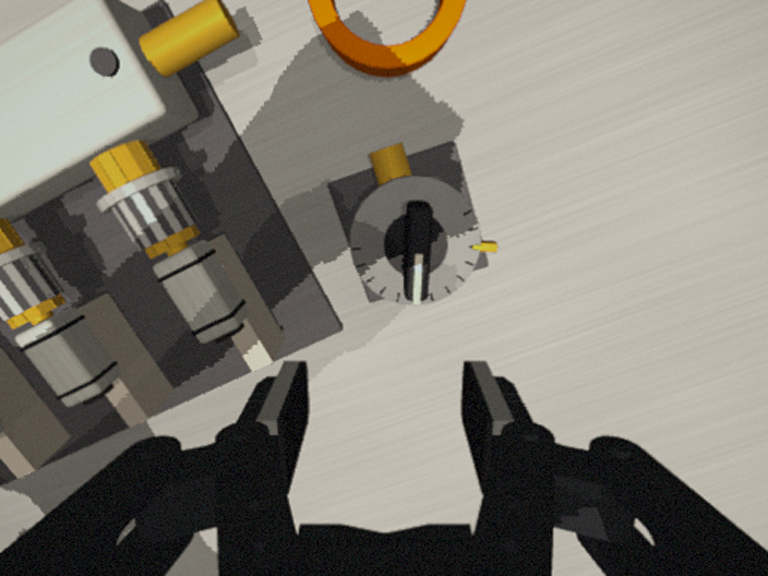

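```bash
python3 -c "
from k import *
reg(np.load('/tmp/w2.npy',allow_pickle=True).item(),(215,90,350,210))
reg(np.load('/tmp/top0.npy',allow_pickle=True).item(),(335,180,395,235))
reg(np.load('/tmp/scene0.npy',allow_pickle=True).item(),(90,255,165,325))
goto(.5015,-.3755,.09)"
```

```text
dial c ((500.68621826171875, -378.7495422363281), 42.00260543823242)
knob ((500.836181640625, -377.9134521484375), (14.137927055358887, 58.15616226196289), 66.5647964477539)
brass 461 [259.86550976 108.54446855] [ 0.5518 -0.3813  0.075 ]
brass 90 [323.74444444 164.36666667] [ 0.4815 -0.4192  0.075 ]
white [ 0.4898 -0.3771] 224 dir 176.09
dial c ((498.3526611328125, -375.6270446777344), 42.90931701660156)
knob ((497.74945068359375, -373.616943359375), (15.440174102783203, 55.26509094238281), 64.91859436035156)
brass 28 [361.35714286 192.85714286] [ 0.5477 -0.3685  0.075 ]
brass 6 [377.5 214.5] [ 0.4789 -0.4175  0.075 ]
white [ 0.4952 -0.3686] 18 dir -133.59
dial c ((496.7795715332031, -379.7826843261719), 48.15747833251953)
knob ((502.26214599609375, -377.4429016113281), (13.744196891784668, 65.11629486083984), 67.68038940429688)
brass 10 [108.8 290. ] [ 0.4808 -0.4186  0.075 ]
brass 85 [143.30588235 304.31764706] [ 0.5646 -0.3849  0.075 ]
white [ 0.4893 -0.3819] 43 dir -12.84
shift [0.0156 0.0134 0.1495] len 0.151
```

jog_arm --increments '[{"jaw": 0.05,"xyz": [0.005,0.005,0.02],"turn": 0},{"jaw": 0.05,"xyz": [0.005,0.005,0.025],"turn": 0},{"jaw": 0.05,"xyz": [0.005,0.005,0.025],"turn": 2},{"jaw": 0.05,"xyz": [0,0,0.025],"turn": 0},{"jaw": 0.05,"xyz": [0,0,0.025],"turn": 0},{"jaw": 0.05,"xyz": [0,0,0],"turn": 0},{"jaw": 0.05,"xyz": [0,0,0],"turn": 0}]'

```text
t: 5.42
eef_pos: [0.5011, -0.3722, 0.1191]
tool_rot: [0.979, -0.205, -0.001, -0.0]
contact_force: [-0.5, 0.8, 0.5]
finger_gap: 0.0502
```

```bash
python3 -c "
from h import *
st();goto(.5005,-.377,.09)"
```

```text
t 5.42 p [ 0.5011 -0.3722  0.1191] yawY -113.63 tilt [-0.002  0.   ] q [-0.    0.89  0.92  1.73 -0.84  0.97 -0.73] F [-0.5  0.8  0.5] gap 0.0502
shift [0.0014 0.0046 0.0291] len 0.029
```

jog_arm --increments '[{"jaw": 0.05,"xyz": [0.0014,0.0046,0.0],"turn": 0},{"jaw": 0.05,"xyz": [0,0,0.015],"turn": 0},{"jaw": 0.05,"xyz": [0,0,0.014],"turn": 0},{"jaw": 0.05,"xyz": [0,0,0],"turn": 0},{"jaw": 0.05,"xyz": [0,0,0],"turn": 0},{"jaw": 0.025,"xyz": [0,0,0],"turn": 0},{"jaw": 0.0,"xyz": [0,0,0],"turn": 0},{"jaw": 0.0,"xyz": [0,0,0],"turn": 0},{"jaw": 0.0,"xyz": [0,0,0],"turn": 0},{"jaw": 0.0,"xyz": [0,0,0],"turn": 0}]' --grip_force 25

```text
t: 6.25
eef_pos: [0.5012, -0.3773, 0.0909]
tool_rot: [0.979, -0.205, 0.0, 0.0]
contact_force: [-0.9, 0.5, 7.3]
finger_gap: 0.0136
```

```bash
python3 -c "
from h import *
st();goto(.5005,-.377,.09)
c=camera('wrist');save(c,'w3',k=1.5)"
```

```text
t 6.25 p [ 0.5012 -0.3773  0.0909] yawY -113.71 tilt [0.001 0.   ] q [ 0.02  0.93  0.88  1.73 -0.88  0.93 -0.7 ] F [-0.9  0.5  7.3] gap 0.0136
shift [-0.0008  0.      0.0009] len 0.001
```

View pics/w3.png

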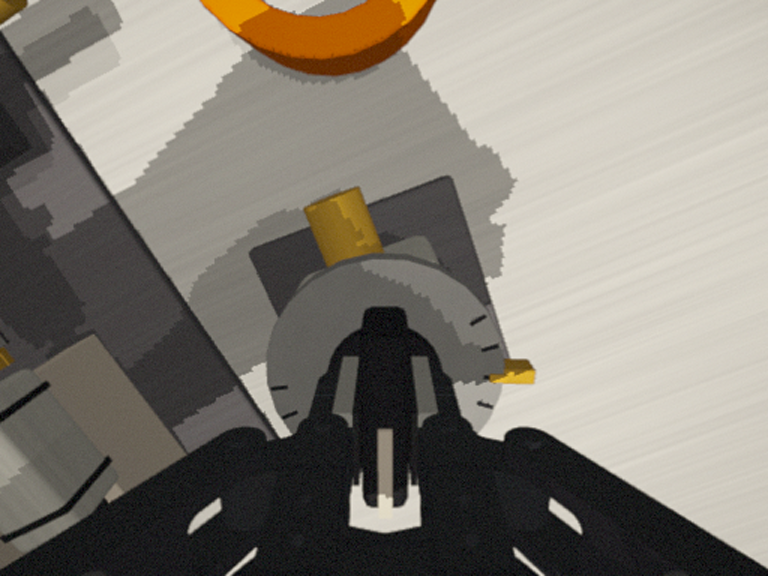

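jog_arm --increments '[{"jaw": 0.0,"xyz": [0,0,-0.001],"turn": -6},{"jaw": 0.0,"xyz": [0,0,0],"turn": -6},{"jaw": 0.0,"xyz": [0,0,0],"turn": -6},{"jaw": 0.0,"xyz": [0,0,0],"turn": -6},{"jaw": 0.0,"xyz": [0,0,0],"turn": -6},{"jaw": 0.0,"xyz": [0,0,0],"turn": -6},{"jaw": 0.0,"xyz": [0,0,0],"turn": -6},{"jaw": 0.0,"xyz": [0,0,0],"turn": -6},{"jaw": 0.0,"xyz": [0,0,0],"turn": -6},{"jaw": 0.0,"xyz": [0,0,0],"turn": -6}]' --grip_force 40

```text
t: 7.13
eef_pos: [0.501, -0.3758, 0.091]
tool_rot: [0.949, 0.314, 0.0, -0.001]
contact_force: [-2.4, 6.5, -1.2]
finger_gap: 0.0132
```

jog_arm --increments '[{"jaw": 0.0,"xyz": [0,0,0],"turn": -6},{"jaw": 0.0,"xyz": [0,0,0],"turn": -6},{"jaw": 0.0,"xyz": [0,0,0],"turn": -6},{"jaw": 0.0,"xyz": [0,0,0],"turn": -6},{"jaw": 0.0,"xyz": [0,0,0],"turn": 0},{"jaw": 0.0,"xyz": [0,0,0],"turn": 0}]'

```text
t: 7.63
eef_pos: [0.5006, -0.3753, 0.091]
tool_rot: [0.864, 0.503, 0.0, -0.002]
contact_force: [-3.5, 10.4, 2.4]
finger_gap: 0.0132
```

```bash
python3 -c "
from h import *
st();goto(.5005,-.377,.09)
c=camera('wrist');save(c,'w4',k=1.5)"
```

```text
t 7.63 p [ 0.5006 -0.3753  0.091 ] yawY -29.63 tilt [ 0.002 -0.003] q [ 0.21  0.78  0.53  1.73 -0.53  0.78  0.48] F [-3.5 10.4  2.4] gap 0.0132
shift [-0.0015  0.0008  0.001 ] len 0.002
```

View pics/w4.png

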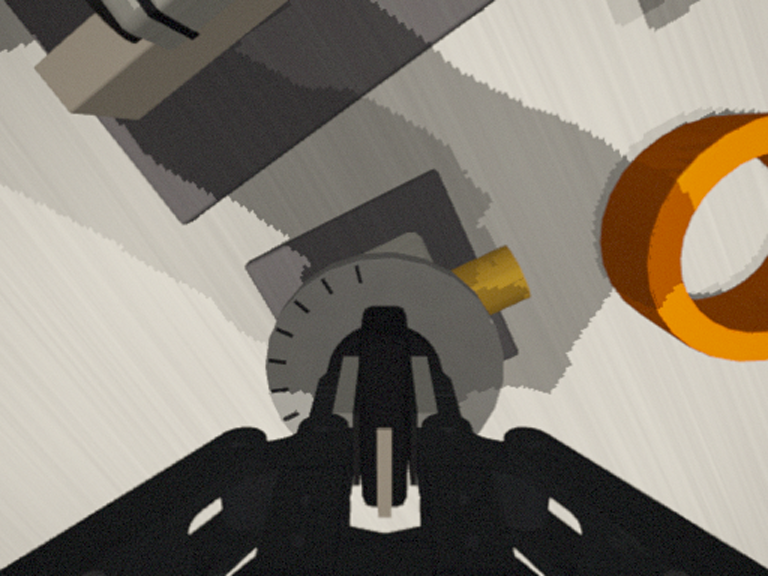

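jog_arm --increments '[{"jaw": 0.0,"xyz": [0,0,0],"turn": -2.3},{"jaw": 0.0,"xyz": [0,0,0],"turn": -2.3},{"jaw": 0.0,"xyz": [0,0,0],"turn": 0},{"jaw": 0.0,"xyz": [0,0,0],"turn": 0},{"jaw": 0.02,"xyz": [0,0,0],"turn": 0},{"jaw": 0.05,"xyz": [0,0,0],"turn": 0},{"jaw": 0.05,"xyz": [0,0,0],"turn": 0},{"jaw": 0.05,"xyz": [0,0,-0.02],"turn": 0},{"jaw": 0.05,"xyz": [0,0,-0.03],"turn": 0},{"jaw": 0.05,"xyz": [-0.02,0,-0.03],"turn": 0}]'

```text
t: 8.52
eef_pos: [0.4941, -0.3922, 0.1716]
tool_rot: [0.843, 0.538, 0.0, -0.001]
contact_force: [0.3, 0.1, 0.2]
finger_gap: 0.05
```

jog_arm --increments '[{"jaw": 0.05,"xyz": [-0.02,0,-0.03],"turn": 0},{"jaw": 0.05,"xyz": [-0.02,0,-0.03],"turn": 0},{"jaw": 0.05,"xyz": [-0.02,0,0],"turn": 0},{"jaw": 0.05,"xyz": [0,0,0],"turn": 0},{"jaw": 0.05,"xyz": [0,0,0],"turn": 0}]'

```text
t: 8.93
eef_pos: [0.4663, -0.4505, 0.2315]
tool_rot: [0.844, 0.536, -0.0, 0.0]
contact_force: [0.5, 0.3, -0.3]
finger_gap: 0.0499
```

```bash
python3 -c "
from h import *
st()
c=camera('wrist');save(c,'w5',k=1.5);np.save('/tmp/w5',c,allow_pickle=True)"
```

```text
t 8.93 p [ 0.4663 -0.4505  0.2315] yawY -25.23 tilt [-0.     0.001] q [ 0.3   0.64  0.61  1.56 -0.4   1.06  0.57] F [ 0.5  0.3 -0.3] gap 0.0499
```

View pics/w5.png

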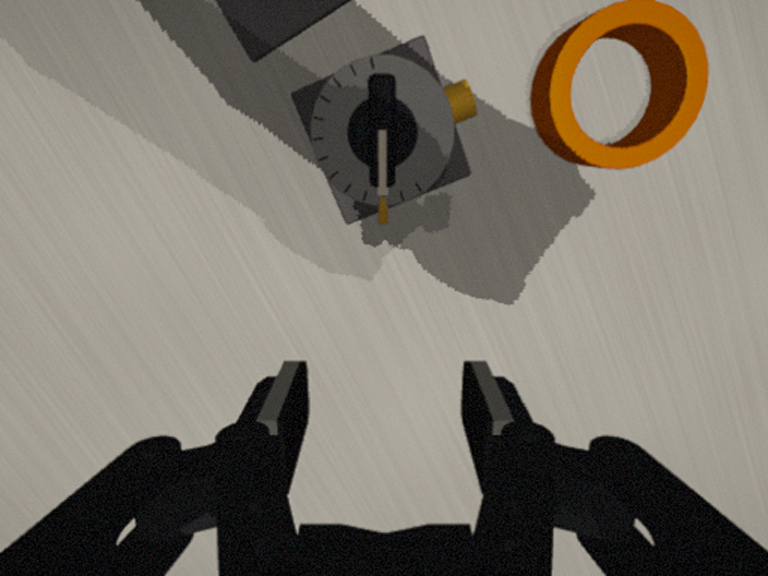

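```bash
python3 - <<'E'
from h import *
c=np.load('/tmp/w5.npy',allow_pickle=True).item(); save(c,'w5c',(190,20,330,160),5)
E
python3 - <<'E'
import sys; sys.path.insert(0,'.')
import os; os.chdir('.')
from h import *
c=np.load('/tmp/w5.npy',allow_pickle=True).item()
P=cloud(c);col=c['color'].astype(int);z=P[...,2]
v,u=np.mgrid[:384,:512]; roi=(u>195)&(u<310)&(v>25)&(v<155)
k=roi&(z>.1); br=(col[...,0]-col[...,2]>45)&(v>120)&(v<155)&(u>245)&(u<265)
b=np.array([[u[br].mean(),v[br].mean()]]); t=onplane(c,b,.075)[0]; print('tab',b,br.sum(),t)
cs,_=cv2.findContours(k.astype(np.uint8),0,1); q=max(cs,key=cv2.contourArea)[:,0,:]
r=cv2.minAreaRect((onplane(c,q,.109)[:,:2]*1000).astype(np.float32)); print('knob',r)
d=roi&(z>.068)&~br; cs,_=cv2.findContours(d.astype(np.uint8),0,1); q=max(cs,key=cv2.contourArea)[:,0,:]
e=cv2.minEnclosingCircle((onplane(c,q,.075)[:,:2]*1000).astype(np.float32)); print('dial',e)
a=np.array(e[0])/1000; print('tabdir',np.degrees(np.arctan2(t[1]-a[1],t[0]-a[0])))
a=np.array(r[0])/1000; print('tabdir from knob',np.degrees(np.arctan2(t[1]-a[1],t[0]-a[0])))
# white line on bar top
w=roi&(z>.1)&(col.min(2)>95); wv,wu=np.nonzero(w); L=onplane(c,np.c_[wu,wv],.109)[:,:2]; L0=L.mean(0); V=np.linalg.svd(L-L0)[2][0]; print('white',L0,len(L),np.degrees(np.arctan2(V[1],V[0])))
E
```

```text
tab [[255.07317073 140.62195122]] 82 [ 0.48121552 -0.41901197  0.075     ]
knob ((499.7582092285156, -378.7945251464844), (56.08645248413086, 13.319589614868164), 65.05718231201172)
dial ((500.70440673828125, -378.2245788574219), 42.04347610473633)
tabdir -115.53923967533571
tabdir from knob -114.75257795242453
white [ 0.48861584 -0.38664841] 10 -162.0604405857652
```

View pics/w5c.png

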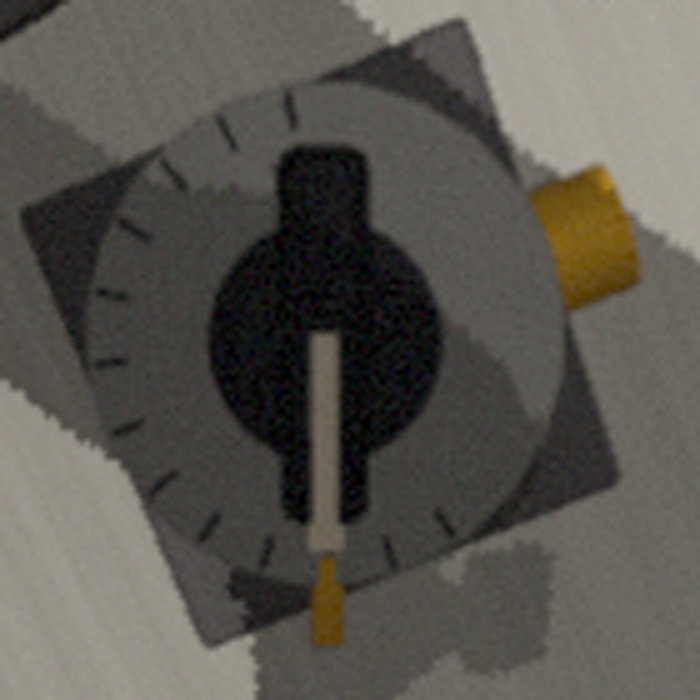

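jog_arm --increments '[{"jaw": 0.06,"xyz": [0,0,0],"turn": 6.7},{"jaw": 0.06,"xyz": [0,0,0],"turn": 6.7},{"jaw": 0.06,"xyz": [0,0,0],"turn": 6.7},{"jaw": 0.06,"xyz": [0,0,0],"turn": 6.7},{"jaw": 0.06,"xyz": [0,0,0],"turn": 6.7},{"jaw": 0.06,"xyz": [0,0,0],"turn": 6.7},{"jaw": 0.06,"xyz": [0,0,0],"turn": 6.7},{"jaw": 0.06,"xyz": [0,0,0],"turn": 6.7},{"jaw": 0.06,"xyz": [0,0,0],"turn": 6.7},{"jaw": 0.06,"xyz": [0,0,0],"turn": 0.3}]'

```text
t: 9.82
eef_pos: [0.4677, -0.4484, 0.2304]
tool_rot: [0.999, 0.035, -0.001, -0.0]
contact_force: [0.7, 0.0, 0.1]
finger_gap: 0.06
```

```bash
cat >> h.py <<'E'
MC=np.array([.639,-.059]); MY=np.radians(4.22)
def man(x,y,z=0):
    return np.array([MC[0]+np.cos(MY)*x-np.sin(MY)*y, MC[1]+np.sin(MY)*x+np.cos(MY)*y, z])
E
python3 -c "
from h import *
st();p=man(-.16,-.165);print(p);goto(p[0],p[1],.235)"
```

```text
t 9.82 p [ 0.4677 -0.4484  0.2304] yawY -85.98 tilt [-0.001 -0.001] q [ 0.16  0.74  0.88  1.57 -0.61  1.13 -0.32] F [0.7 0.  0.1] gap 0.06
[ 0.49157553 -0.23532647  0.        ]
shift [ 0.0387 -0.2109 -0.0045] len 0.214
```

jog_arm --increments '[{"jaw": 0.06,"xyz": [0.006,-0.03,0],"turn": 0},{"jaw": 0.06,"xyz": [0.006,-0.03,0],"turn": 0},{"jaw": 0.06,"xyz": [0.006,-0.03,0],"turn": 0},{"jaw": 0.06,"xyz": [0.006,-0.03,0],"turn": 0},{"jaw": 0.06,"xyz": [0.006,-0.03,0],"turn": 0},{"jaw": 0.06,"xyz": [0.006,-0.03,0],"turn": 0},{"jaw": 0.06,"xyz": [0.003,-0.03,0],"turn": 0},{"jaw": 0.06,"xyz": [0,0,0],"turn": 0},{"jaw": 0.06,"xyz": [0,0,0],"turn": 0}]'

```text
t: 10.57
eef_pos: [0.4909, -0.2348, 0.231]
tool_rot: [0.999, 0.041, -0.0, -0.0]
contact_force: [-0.0, -1.0, -0.1]
finger_gap: 0.0602
```

Run:
```python
from h import *
st()
c=camera('wrist');save(c,'w6',k=1.5);np.save('/tmp/w6',c,allow_pickle=True)
print((pix(c,[man(-.078,-.165,.096),man(-.078,-.055,.096),man(-.1,-.165,.07)])*1.5).round(1))
```

```text
t 10.57 p [ 0.4909 -0.2348  0.231 ] yawY -85.28 tilt [-0.    -0.001] q [-0.32  0.6   0.97  1.85 -0.58  1.01 -0.59] F [-0.  -1.  -0.1] gap 0.0602
[[384.2 129.6]
 [178.4 128.3]
 [383.9 169.2]]
```

View pics/w6.png

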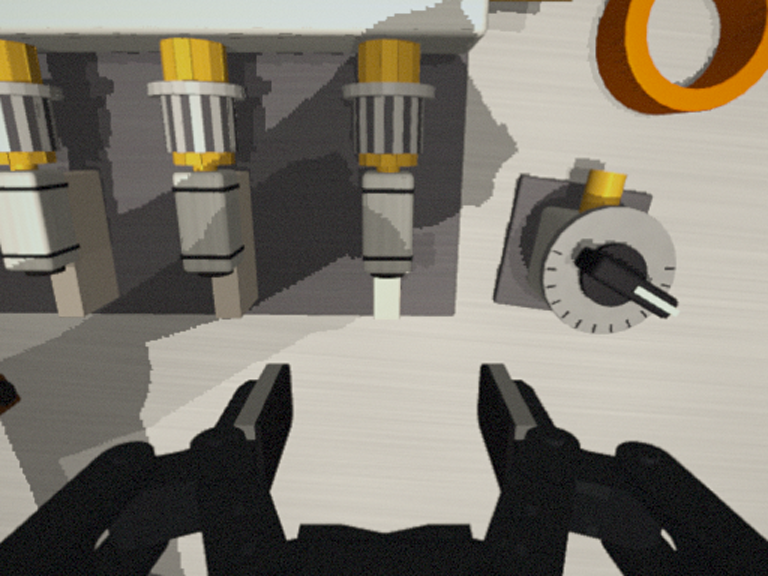

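Run:
```python
from h import *
c=np.load('/tmp/w6.npy',allow_pickle=True).item()
def loc(p): 
    d=p[:,:2]-MC; return np.c_[np.cos(MY)*d[:,0]+np.sin(MY)*d[:,1],-np.sin(MY)*d[:,0]+np.cos(MY)*d[:,1]].round(4)
a=np.array([[388,185],[388,265]])/1.5; print('plug1 top',loc(onplane(c,a,.085)))
a=np.array([[389,90],[195.5,90]])/1.5; print('collars',loc(onplane(c,a,.074)))
a=np.array([[389,82],[195.5,82],[389,97],[195.5,97]])/1.5; print('collar tops',loc(onplane(c,a,.09)))
P=cloud(c)
# plug1 body range-based
v,u=np.mgrid[:384,:512]
m=(u>225)&(u<290)&(v>110)&(v<185)&(P[...,2]>.078)
q=P[m]; l=loc(q); print('plug1 cloud x',np.percentile(l[:,0],[1,99]),'y',np.percentile(l[:,1],[1,99]),'z',np.median(q[:,2]))
m=(u>90)&(u<180)&(v>118)&(v<185)&(P[...,2]>.078)
q=P[m]; l=loc(q); print('plug2 cloud x',np.percentile(l[:,0],[1,99]),'y',np.percentile(l[:,1],[1,99]),'z',np.median(q[:,2]))
m=(v<40)&(u<315)&(abs(P[...,2]-.097)<.006); l=loc(P[m]); print('bar front edge',np.percentile(l[:,0],[0.5,2]), 'y min',np.percentile(l[:,1],[.5]))
```

```text
plug1 top [[-0.108  -0.1674]
 [-0.1553 -0.1679]]
collars [[-0.0563 -0.1675]
 [-0.0569 -0.0581]]
collar tops [[-0.0538 -0.1674]
 [-0.0544 -0.0644]
 [-0.0613 -0.1675]
 [-0.0619 -0.0636]]
plug1 cloud x [-0.1626 -0.1012] y [-0.1819 -0.1528] z 0.08381657421820023
plug2 cloud x [-0.163482 -0.0838  ] y [-0.1654   -0.043018] z 0.08377627008145122
bar front edge [-0.0324 -0.0321] y min [-0.2076]
```

```bash
sed -i 's/^MC=.*;/MC=np.array([.641,-.061]);/' h.py; python3 -c "
from h import *
st();p=man(-.076,-.165);print(p);goto(p[0],p[1],.06)"
```

```text
t 10.62 p [ 0.4906 -0.2364  0.2312] yawY -85.44 tilt [-0. -0.] q [-0.31  0.6   0.97  1.85 -0.58  1.01 -0.59] F [-0.6 -0.6  0.5] gap 0.06
[ 0.57734779 -0.23114522  0.        ]
shift [0.087  0.0017 0.1712] len 0.192
```

jog_arm --increments '[{"jaw": 0.062,"xyz": [0.029,0,0],"turn": 0.3},{"jaw": 0.062,"xyz": [0.029,0.0,0],"turn": 0},{"jaw": 0.062,"xyz": [0.029,0.0017,0],"turn": 0},{"jaw": 0.062,"xyz": [0,0,0.03],"turn": 0},{"jaw": 0.062,"xyz": [0,0,0.03],"turn": 0},{"jaw": 0.062,"xyz": [0,0,0],"turn": 0},{"jaw": 0.062,"xyz": [0,0,0],"turn": 0}]'

```text
t: 11.2
eef_pos: [0.5762, -0.2337, 0.1709]
tool_rot: [0.999, 0.035, -0.001, -0.0]
contact_force: [-1.0, -0.1, 0.7]
finger_gap: 0.0618
```

```bash
python3 -c "
from h import *
st();p=man(-.076,-.165);goto(p[0],p[1],.06)
c=camera('wrist');save(c,'w7',k=1.5)"
```

```text
t 11.2 p [ 0.5762 -0.2337  0.1709] yawY -86.04 tilt [-0.002 -0.   ] q [-0.24  0.78  0.87  1.7  -0.69  1.   -0.62] F [-1.  -0.1  0.7] gap 0.0618
shift [ 0.0015 -0.0025  0.1109] len 0.111
```

View pics/w7.png

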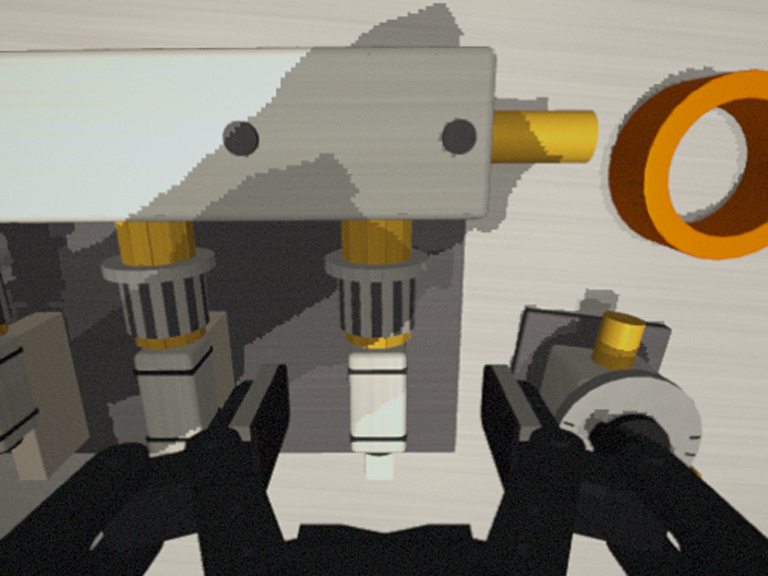

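jog_arm --increments '[{"jaw": 0.062,"xyz": [0.0015,-0.0025,0.0],"turn": -0.2},{"jaw": 0.062,"xyz": [0,0,0.025],"turn": 0},{"jaw": 0.062,"xyz": [0,0,0.025],"turn": 0},{"jaw": 0.062,"xyz": [0,0,0.025],"turn": 0},{"jaw": 0.062,"xyz": [0,0,0.02],"turn": 0},{"jaw": 0.062,"xyz": [0,0,0.015],"turn": 0},{"jaw": 0.062,"xyz": [0,0,0],"turn": 0},{"jaw": 0.062,"xyz": [0,0,0],"turn": 0}]'

```text
t: 11.92
eef_pos: [0.5789, -0.2304, 0.0623]
tool_rot: [0.999, 0.037, 0.0, 0.0]
contact_force: [0.4, 0.6, 0.6]
finger_gap: 0.0623
```

```bash
python3 -c "
from h import *
st();p=man(-.076,-.165);goto(p[0],p[1],.06)
c=camera('wrist');save(c,'w8',k=1.5)"
```

```text
t 11.92 p [ 0.5789 -0.2304  0.0623] yawY -85.81 tilt [0.001 0.   ] q [-0.18  0.9   0.74  1.75 -0.81  0.82 -0.54] F [0.4 0.6 0.6] gap 0.0623
shift [-0.0016  0.0006  0.0023] len 0.003
```

View pics/w8.png

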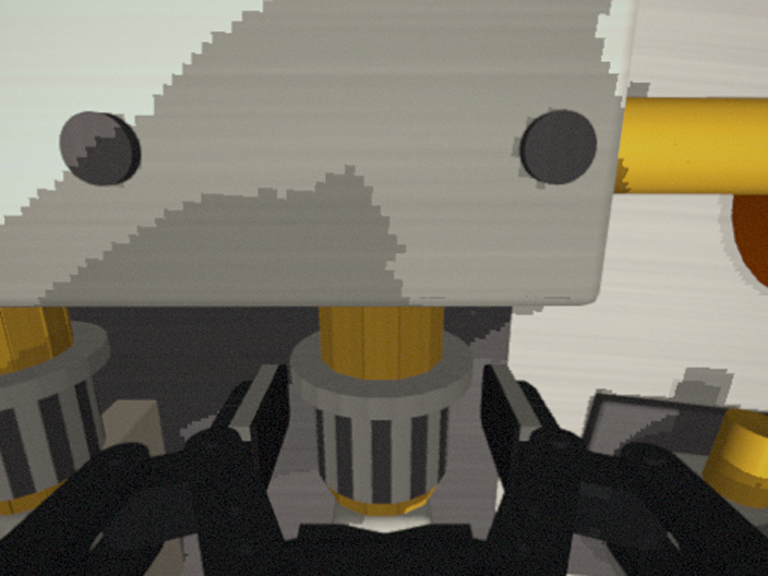

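jog_arm --increments '[{"jaw": 0.045,"xyz": [-0.001,0,0.002],"turn": 0},{"jaw": 0.038,"xyz": [0,0,0],"turn": 0},{"jaw": 0.035,"xyz": [0,0,0],"turn": 0},{"jaw": 0.035,"xyz": [0,0,0],"turn": 0},{"jaw": 0.035,"xyz": [0.005,0,0],"turn": 0},{"jaw": 0.035,"xyz": [0.005,0,0],"turn": 0},{"jaw": 0.035,"xyz": [0,0,0],"turn": 0}]' --grip_force 30

```text
t: 12.55
eef_pos: [0.5871, -0.2289, 0.0605]
tool_rot: [0.999, 0.037, -0.0, -0.001]
contact_force: [-10.9, 7.1, 15.8]
finger_gap: 0.0396
```

```bash
python3 -c "
from h import *
st()
c=camera('wrist');save(c,'w9',k=1.5)"
```

```text
t 12.55 p [ 0.5871 -0.2289  0.0605] yawY -85.8 tilt [-0.001 -0.002] q [-0.18  0.91  0.74  1.73 -0.81  0.83 -0.55] F [-10.9   7.1  15.8] gap 0.0396
```

View pics/w9.png

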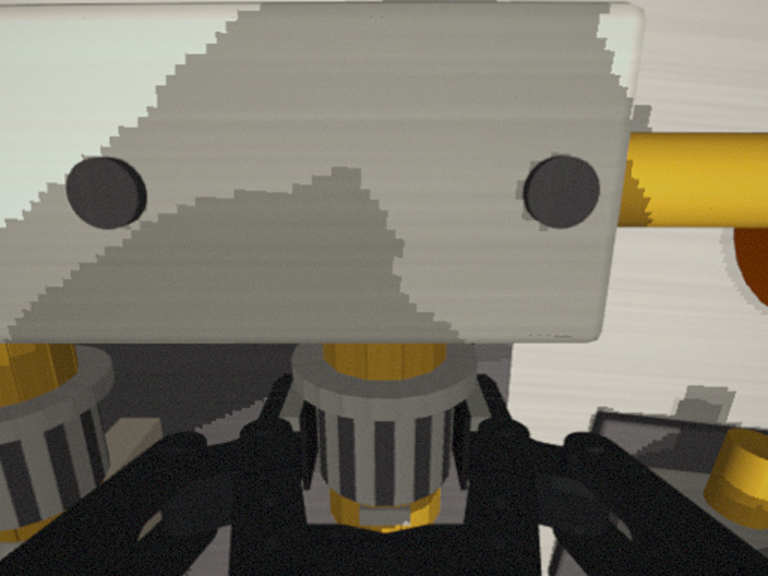

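jog_arm --increments '[{"jaw": 0.035,"xyz": [0.003,0,0],"turn": 0},{"jaw": 0.035,"xyz": [0.003,0,0],"turn": 0},{"jaw": 0.035,"xyz": [0.002,0,0],"turn": 0},{"jaw": 0.035,"xyz": [0,0,0],"turn": 0},{"jaw": 0.035,"xyz": [0,0,0],"turn": 0},{"jaw": 0.035,"xyz": [0,0,0],"turn": 0}]'

```text
t: 13.1
eef_pos: [0.5929, -0.2285, 0.0604]
tool_rot: [0.999, 0.036, -0.002, -0.001]
contact_force: [-22.7, 8.4, 24.5]
finger_gap: 0.0398
```

```bash
python3 -c "
from h import *
st()
c=camera('wrist');save(c,'w10',k=1.5)
c=camera('scene');save(c,'s10',(140,150,330,300),4)"
```

```text
t 13.1 p [ 0.5929 -0.2285  0.0604] yawY -85.85 tilt [-0.004 -0.003] q [-0.18  0.92  0.75  1.71 -0.81  0.85 -0.56] F [-22.7   8.4  24.5] gap 0.0398
```

View pics/w10.png

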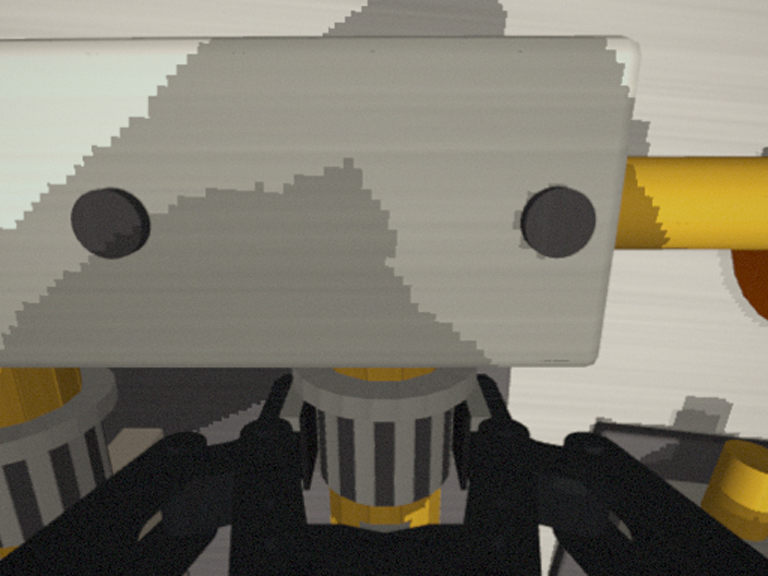

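View pics/s10.png

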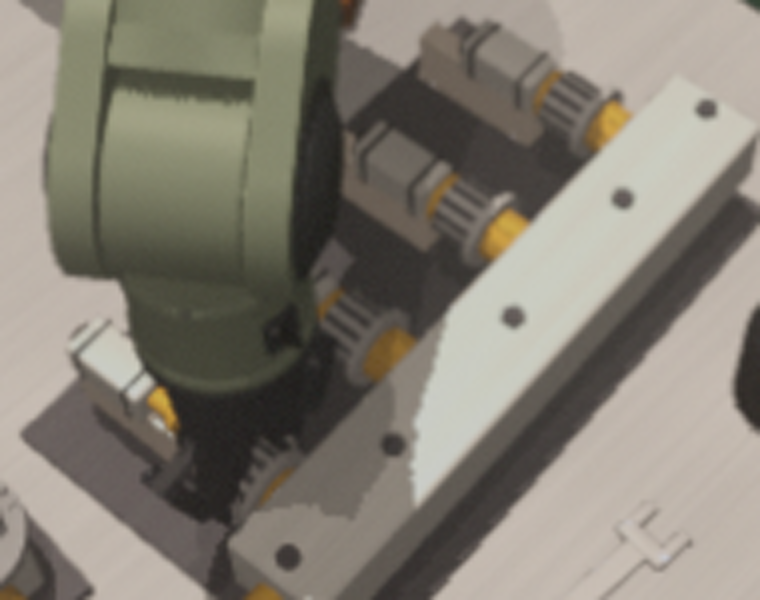

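jog_arm --increments '[{"jaw": 0.035,"xyz": [0.001,0,0],"turn": 0},{"jaw": 0.035,"xyz": [0,0,0],"turn": 0},{"jaw": 0.035,"xyz": [-0.006,0,0],"turn": 0},{"jaw": 0.035,"xyz": [-0.006,0,0],"turn": 0},{"jaw": 0.045,"xyz": [-0.002,0,0],"turn": 0},{"jaw": 0.062,"xyz": [0,0,0],"turn": 0},{"jaw": 0.062,"xyz": [0,0,-0.01],"turn": 0},{"jaw": 0.062,"xyz": [0,0,-0.03],"turn": 0},{"jaw": 0.062,"xyz": [0,0,-0.03],"turn": 0},{"jaw": 0.062,"xyz": [0,0,-0.03],"turn": 0}]'

```text
t: 14.03
eef_pos: [0.5824, -0.2299, 0.1617]
tool_rot: [0.999, 0.036, 0.0, 0.0]
contact_force: [0.5, 0.2, -0.5]
finger_gap: 0.0621
```

jog_arm --increments '[{"jaw": 0.062,"xyz": [-0.03,0,-0.01],"turn": 0},{"jaw": 0.062,"xyz": [-0.03,0,0],"turn": 0},{"jaw": 0.062,"xyz": [-0.03,0,0],"turn": 0},{"jaw": 0.062,"xyz": [0,0,0],"turn": 0},{"jaw": 0.062,"xyz": [0,0,0],"turn": 0}]'

```text
t: 14.45
eef_pos: [0.4923, -0.2365, 0.1708]
tool_rot: [0.999, 0.036, 0.001, -0.0]
contact_force: [0.3, -0.3, 0.4]
finger_gap: 0.062
```

```bash
cat > look.py <<'E'
from h import *
import sys
n=sys.argv[1]; st()
c=camera('wrist');save(c,n,k=1.5);np.save('/tmp/'+n,c,allow_pickle=True)
E
python3 look.py w11; python3 -c "
from h import *
p=man(-.164,-.165);goto(p[0],p[1],.06)"
```

```text
t 14.45 p [ 0.4923 -0.2365  0.1708] yawY -85.89 tilt [ 0.002 -0.001] q [-0.26  0.67  0.89  1.91 -0.67  0.89 -0.52] F [ 0.3 -0.3  0.4] gap 0.062
shift [-0.0041  0.0011  0.1105] len 0.111
```

View pics/w11.png

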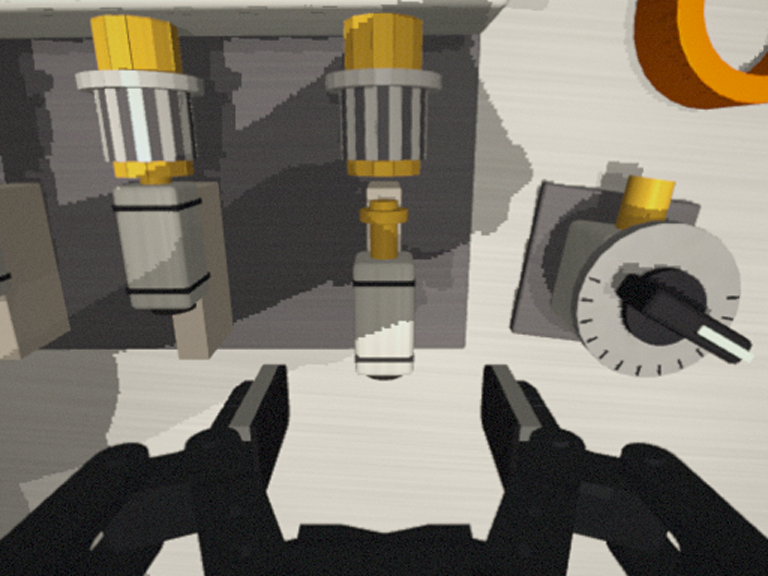

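```bash
cat >> h.py <<'E'
def loc(p):
    d=np.atleast_2d(p)[:,:2]-MC; return np.c_[np.cos(MY)*d[:,0]+np.sin(MY)*d[:,1],-np.sin(MY)*d[:,0]+np.cos(MY)*d[:,1]].round(4)
E
python3 -c "
from h import *
c=np.load('/tmp/w11.npy',allow_pickle=True).item()
print(loc(onplane(c,np.array([[384,254],[384,374],[356,310],[412,310]])/1.5,.085)))"
```

```text
[[-0.135  -0.1653]
 [-0.1975 -0.1651]
 [-0.1629 -0.1516]
 [-0.1629 -0.1789]]
```

jog_arm --increments '[{"jaw": 0.055,"xyz": [-0.0045,0.001,0.0],"turn": 0},{"jaw": 0.055,"xyz": [0,0,0.03],"turn": 0},{"jaw": 0.055,"xyz": [0,0,0.03],"turn": 0},{"jaw": 0.055,"xyz": [0,0,0.03],"turn": 0},{"jaw": 0.055,"xyz": [0,0,0.014],"turn": 0},{"jaw": 0.055,"xyz": [0,0,0],"turn": 0},{"jaw": 0.055,"xyz": [0,0,0],"turn": 0}]'

```text
t: 15.08
eef_pos: [0.4884, -0.2381, 0.0653]
tool_rot: [0.999, 0.037, -0.0, 0.0]
contact_force: [0.6, -0.5, 0.7]
finger_gap: 0.055
```

```bash
python3 -c "
from h import *
st()
p=man(-.165,-.165);goto(p[0],p[1],.067)"
```

```text
t 15.08 p [ 0.4884 -0.2381  0.0653] yawY -85.82 tilt [-0.001  0.   ] q [-0.15  0.8   0.72  1.97 -0.83  0.7  -0.4 ] F [ 0.6 -0.5  0.7] gap 0.055
shift [ 0.0002 -0.0004 -0.0017] len 0.002
```

jog_arm --increments '[{"jaw": 0.04,"xyz": [0,0,-0.002],"turn": 0},{"jaw": 0.025,"xyz": [0,0,0],"turn": 0},{"jaw": 0.02,"xyz": [0,0,0],"turn": 0},{"jaw": 0.02,"xyz": [0,0,0],"turn": 0},{"jaw": 0.02,"xyz": [0,0,0],"turn": 0},{"jaw": 0.02,"xyz": [0,0,-0.02],"turn": 0},{"jaw": 0.02,"xyz": [0,0,-0.03],"turn": 0},{"jaw": 0.02,"xyz": [0,0,-0.03],"turn": 0},{"jaw": 0.02,"xyz": [0,0,-0.02],"turn": 0},{"jaw": 0.02,"xyz": [0,0,0],"turn": 0}]' --grip_force 70

```text
t: 15.92
eef_pos: [0.4897, -0.2385, 0.1716]
tool_rot: [0.999, 0.037, 0.003, 0.001]
contact_force: [1.7, -0.5, -2.0]
finger_gap: 0.0286
```

```bash
python3 look.py w12
```

```text
t 15.92 p [ 0.4897 -0.2385  0.1716] yawY -85.81 tilt [0.005 0.002] q [-0.26  0.66  0.9   1.91 -0.67  0.89 -0.52] F [ 1.7 -0.5 -2. ] gap 0.0286
```

View pics/w12.png

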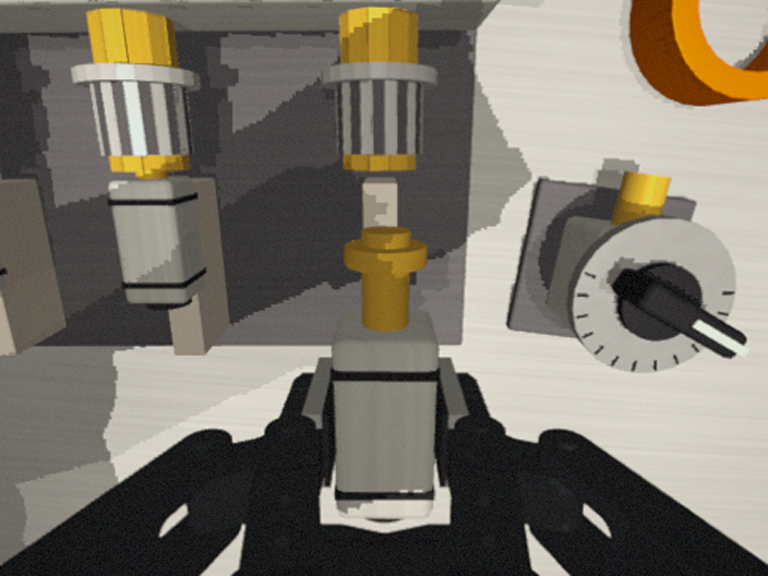

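jog_arm --increments '[{"jaw": 0.02,"xyz": [0,-0.01,-0.01],"turn": 0},{"jaw": 0.02,"xyz": [0,-0.02,-0.01],"turn": 0},{"jaw": 0.02,"xyz": [0,-0.03,-0.01],"turn": 0},{"jaw": 0.02,"xyz": [0,-0.03,0],"turn": 0},{"jaw": 0.02,"xyz": [0,-0.03,0],"turn": 0},{"jaw": 0.02,"xyz": [0,-0.03,0],"turn": 0},{"jaw": 0.02,"xyz": [0,-0.03,0],"turn": 0},{"jaw": 0.02,"xyz": [0,-0.03,0],"turn": 0},{"jaw": 0.02,"xyz": [0,-0.03,0],"turn": 0},{"jaw": 0.02,"xyz": [0,-0.03,0],"turn": 0}]'

```text
t: 16.8
eef_pos: [0.4679, 0.0332, 0.1969]
tool_rot: [0.999, 0.037, -0.0, -0.0]
contact_force: [0.1, -0.5, -2.8]
finger_gap: 0.0288
```

jog_arm --increments '[{"jaw": 0.02,"xyz": [0,-0.03,0],"turn": 0},{"jaw": 0.02,"xyz": [0,-0.03,0],"turn": 0},{"jaw": 0.02,"xyz": [0,-0.03,0],"turn": 0},{"jaw": 0.02,"xyz": [0,-0.03,0],"turn": 0},{"jaw": 0.02,"xyz": [0,-0.02,0],"turn": -6},{"jaw": 0.02,"xyz": [0,0,0],"turn": -7},{"jaw": 0.02,"xyz": [0,0,0],"turn": -7},{"jaw": 0.02,"xyz": [0,0,0],"turn": -7},{"jaw": 0.02,"xyz": [0,0,0],"turn": -7},{"jaw": 0.02,"xyz": [0,0,0],"turn": -7}]'

```text
t: 17.63
eef_pos: [0.458, 0.1713, 0.1969]
tool_rot: [0.922, 0.387, -0.0, -0.0]
contact_force: [0.3, -0.4, -3.4]
finger_gap: 0.0286
```

jog_arm --increments '[{"jaw": 0.02,"xyz": [0,0,0],"turn": -7},{"jaw": 0.02,"xyz": [0,0,0],"turn": -7},{"jaw": 0.02,"xyz": [0,0,0],"turn": -7},{"jaw": 0.02,"xyz": [0,0,0],"turn": -7},{"jaw": 0.02,"xyz": [0,0,0],"turn": -7},{"jaw": 0.02,"xyz": [0,0,0],"turn": -7},{"jaw": 0.02,"xyz": [0,0,0],"turn": -6},{"jaw": 0.02,"xyz": [0,0,0],"turn": 0},{"jaw": 0.02,"xyz": [0,0,0],"turn": 0}]'

```text
t: 18.38
eef_pos: [0.4581, 0.1711, 0.1971]
tool_rot: [0.688, 0.725, -0.0, -0.0]
contact_force: [-0.6, 0.1, -2.2]
finger_gap: 0.0289
```

```bash
python3 look.py w13
cat > tray.py <<'E'
from h import *
c=camera('top'); save(c,'top_t%d'%(state()['t']*10),(80,150,350,350),2.8)
hsv=cv2.cvtColor(c['color'],cv2.COLOR_RGB2HSV); v,u=np.mgrid[:384,:512]
g=((hsv[...,0]>45)&(hsv[...,0]<95)&(hsv[...,1]>90)&(v<300)&(u>60)&(u<230)).astype(np.uint8)
g=cv2.morphologyEx(g,cv2.MORPH_CLOSE,np.ones((5,5)))
cs,_=cv2.findContours(g,0,1); k=max(cs,key=cv2.contourArea)[:,0,:]
w=onplane(c,k,0.04)[:,:2]; print('tray rect',[np.round(a,2) for a in cv2.minAreaRect((w*1000).astype(np.float32))], 'px',k.min(0),k.max(0))
E
python3 tray.py; ls pics
```

```text
t 18.38 p [0.4581 0.1711 0.1971] yawY 2.98 tilt [ 0.    -0.001] q [-0.96  0.43  0.63  2.02 -0.35  0.8  -0.07] F [-0.6  0.1 -2.2] gap 0.0289
tray rect [array([467.01, 404.18]), array([111.04, 299.91]), np.float64(73.0)] px [112 177] [152 265]
reg.png
regs.png
s10.png
scene0.png
top0.png
top_t184.png
topman.png
w1.png
w10.png
w11.png
w12.png
w13.png
w2.png
w3.png
w4.png
w5.png
w5c.png
w6.png
w7.png
w8.png
w9.png
wrist0.png
```

View pics/w13.png

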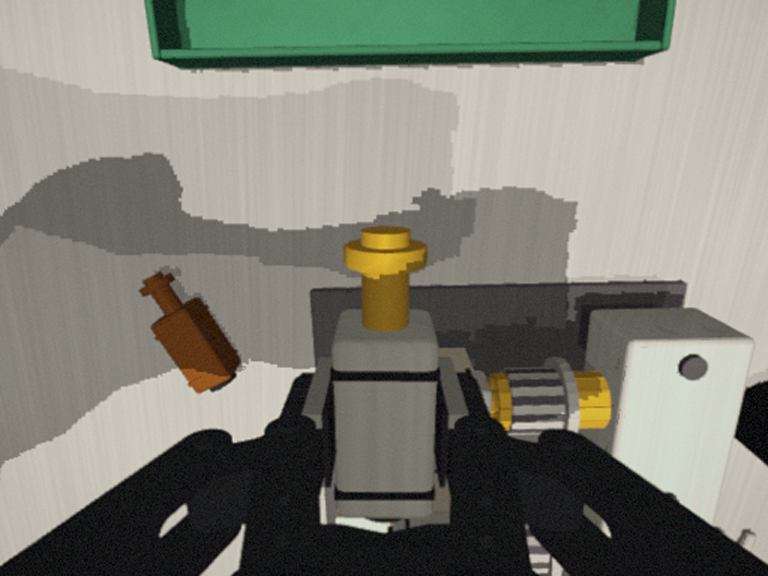

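jog_arm --increments '[{"jaw": 0.02,"xyz": [0.03,0,-0.02],"turn": 0},{"jaw": 0.02,"xyz": [0.03,0,-0.02],"turn": 0},{"jaw": 0.02,"xyz": [0.03,0,-0.02],"turn": 0},{"jaw": 0.02,"xyz": [0,0,0],"turn": 0},{"jaw": 0.02,"xyz": [0,0,0],"turn": 0}]'

```text
t: 18.9
eef_pos: [0.4531, 0.2628, 0.2576]
tool_rot: [0.687, 0.727, 0.001, 0.0]
contact_force: [0.3, -0.5, -3.7]
finger_gap: 0.0287
```

```bash
python3 look.py w14
python3 - <<'E'
from h import *
c=np.load('/tmp/w14.npy',allow_pickle=True).item()
P=cloud(c);hsv=cv2.cvtColor(c['color'],cv2.COLOR_RGB2HSV)
g=((hsv[...,0]>45)&(hsv[...,0]<95)&(hsv[...,1]>60))
z=P[...,2]; print(np.percentile(z[g],[5,25,50,75,95,99]).round(3))
r=g&(abs(z-.04)<.008)
w=P[r][:,:2]; print(cv2.minAreaRect((w*1000).astype(np.float32)),r.sum())
E
```

```text
t 18.9 p [0.4531 0.2628 0.2576] yawY 3.24 tilt [0.001 0.001] q [-1.14  0.41  0.67  1.87 -0.3   0.97 -0.28] F [ 0.3 -0.5 -3.7] gap 0.0287
[0.003 0.004 0.004 0.017 0.323 0.334]
((569.2552490234375, 297.02630615234375), (269.429931640625, 563.5630493164062), 59.427467346191406) 3188
```

View pics/w14.png

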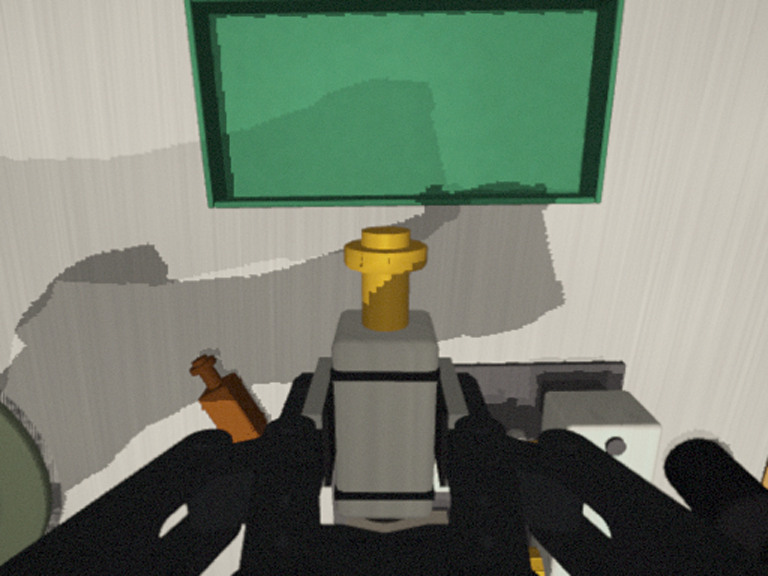

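Run:
```python
from h import *
c=np.load('/tmp/w14.npy',allow_pickle=True).item()
save(c,'w14c',(115,0,430,145),2.5)
a=np.array([[209,206],[601,202],[186,2],[622,1]])/1.5
p=onplane(c,a,.04); print(p.round(4))
f=onplane(c,np.array([[217,14],[595,10]])/1.5,.005); print(f.round(4))
```

```text
[[0.3238 0.2856 0.04  ]
 [0.6097 0.3044 0.04  ]
 [0.3154 0.4176 0.04  ]
 [0.5993 0.4341 0.04  ]]
[[0.324  0.419  0.005 ]
 [0.5959 0.4368 0.005 ]]
```

View pics/w14c.png

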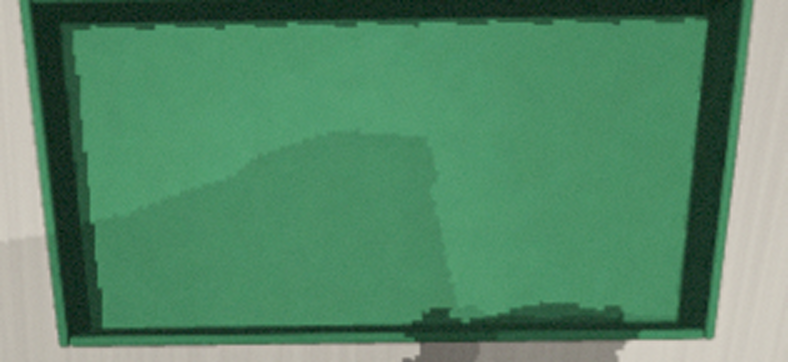

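```bash
cat >> h.py <<'E'
TC=np.array([.463,.364]);TY=np.radians(3.7)
def tr(x,y=-.014): return TC+np.array([np.cos(TY)*x-np.sin(TY)*y,np.sin(TY)*x+np.cos(TY)*y])
E
python3 -c "
from h import *
p=tr(.093);print(p);goto(*p,.08)"
```

```text
[0.5567096  0.35603069]
shift [0.0889 0.1087 0.177 ] len 0.226
```

jog_arm --increments '[{"jaw": 0.02,"xyz": [0.0178,0.0218,0.01],"turn": -0.4},{"jaw": 0.02,"xyz": [0.0178,0.0218,0.02],"turn": 0},{"jaw": 0.02,"xyz": [0.0178,0.0218,0.02],"turn": 0},{"jaw": 0.02,"xyz": [0.0178,0.0218,0.02],"turn": 0},{"jaw": 0.02,"xyz": [0.0178,0.0218,0.02],"turn": 0},{"jaw": 0.02,"xyz": [0,0,0.03],"turn": 0},{"jaw": 0.02,"xyz": [0,0,0.03],"turn": 0},{"jaw": 0.02,"xyz": [0,0,0.02],"turn": 0},{"jaw": 0.02,"xyz": [0,0,0],"turn": 0},{"jaw": 0.02,"xyz": [0,0,0],"turn": 0}]'

```text
t: 19.78
eef_pos: [0.5567, 0.3549, 0.0865]
tool_rot: [0.685, 0.728, -0.001, 0.0]
contact_force: [0.9, -0.1, -0.7]
finger_gap: 0.0287
```

```bash
python3 look.py w15; python3 -c "
from h import *
p=tr(.093);print(p);goto(*p,.018)"
```

```text
t 19.78 p [0.5567 0.3549 0.0865] yawY 3.46 tilt [-0.002 -0.002] q [-0.97  0.83  0.5   1.63 -0.5   0.82 -0.19] F [ 0.9 -0.1 -0.7] gap 0.0287
[0.5567096  0.35603069]
shift [ 0.0005 -0.0006  0.07  ] len 0.07
```

View pics/w15.png

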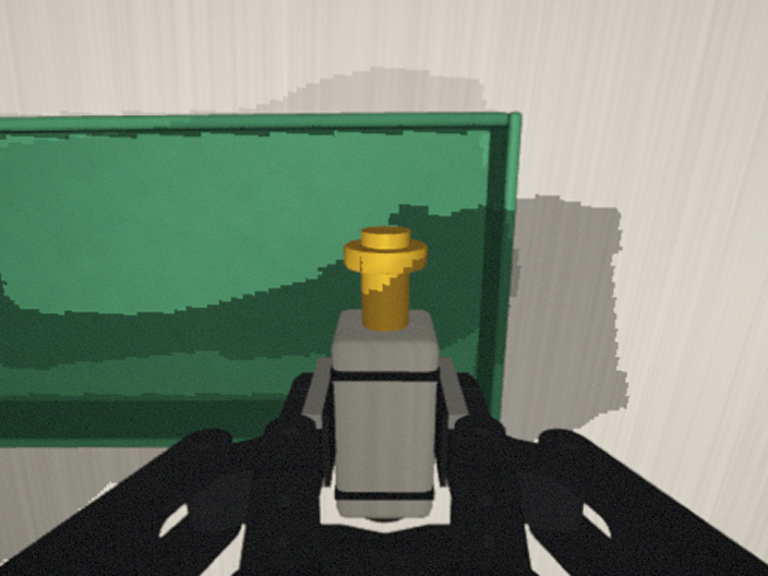

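jog_arm --increments '[{"jaw": 0.02,"xyz": [0,0,0.025],"turn": 0},{"jaw": 0.02,"xyz": [0,0,0.025],"turn": 0},{"jaw": 0.02,"xyz": [0,0,0.01],"turn": 0},{"jaw": 0.02,"xyz": [0,0,0.005],"turn": 0},{"jaw": 0.02,"xyz": [0,0,0],"turn": 0},{"jaw": 0.02,"xyz": [0,0,0],"turn": 0}]'

```text
t: 20.33
eef_pos: [0.5575, 0.3567, 0.0238]
tool_rot: [0.685, 0.729, 0.001, 0.0]
contact_force: [0.3, -0.3, -2.9]
finger_gap: 0.0285
```

```bash
python3 look.py w16
```

```text
t 20.33 p [0.5575 0.3567 0.0238] yawY 3.57 tilt [0.001 0.001] q [-0.94  0.91  0.45  1.64 -0.55  0.72 -0.16] F [ 0.3 -0.3 -2.9] gap 0.0285
```

View pics/w16.png

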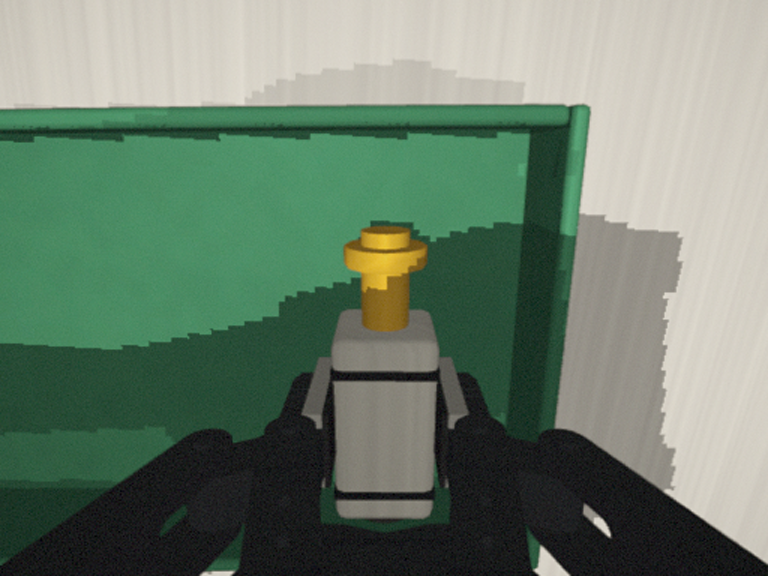

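jog_arm --increments '[{"jaw": 0.02,"xyz": [0,0,0.003],"turn": 0},{"jaw": 0.02,"xyz": [0,0,0.0015],"turn": 0},{"jaw": 0.02,"xyz": [0,0,0],"turn": 0},{"jaw": 0.02,"xyz": [0,0,0],"turn": 0},{"jaw": 0.035,"xyz": [0,0,0],"turn": 0},{"jaw": 0.045,"xyz": [0,0,0],"turn": 0},{"jaw": 0.045,"xyz": [0,0,0],"turn": 0},{"jaw": 0.045,"xyz": [0,0,-0.02],"turn": 0},{"jaw": 0.045,"xyz": [0,0,-0.03],"turn": 0},{"jaw": 0.045,"xyz": [0,0,-0.03],"turn": 0}]'

```text
t: 21.22
eef_pos: [0.5563, 0.3561, 0.0982]
tool_rot: [0.685, 0.729, -0.001, 0.0]
contact_force: [0.2, -0.1, 0.7]
finger_gap: 0.0448
```

jog_arm --increments '[{"jaw": 0.045,"xyz": [-0.03,0,-0.03],"turn": 0},{"jaw": 0.045,"xyz": [-0.03,0,-0.03],"turn": 0},{"jaw": 0.045,"xyz": [-0.03,0,-0.03],"turn": 0},{"jaw": 0.045,"xyz": [0,0,0],"turn": 0},{"jaw": 0.045,"xyz": [0,0,0],"turn": 0}]'

```text
t: 21.63
eef_pos: [0.5633, 0.267, 0.1882]
tool_rot: [0.686, 0.728, 0.002, 0.0]
contact_force: [-0.0, 0.9, -0.6]
finger_gap: 0.045
```

```bash
python3 look.py w17
```

```text
t 21.63 p [0.5633 0.267  0.1882] yawY 3.44 tilt [0.002 0.003] q [-0.91  0.65  0.58  1.68 -0.42  0.94 -0.11] F [-0.   0.9 -0.6] gap 0.045
```

View pics/w17.png

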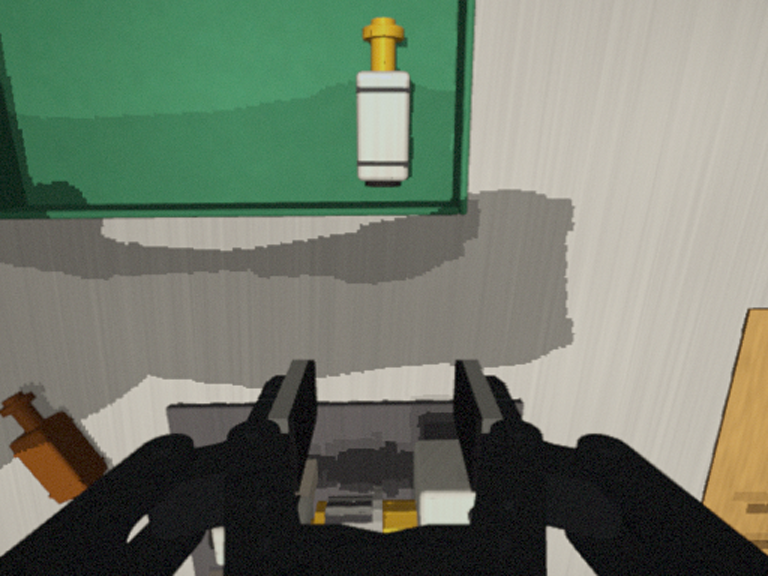

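jog_arm --increments '[{"jaw": 0.062,"xyz": [0,0,0],"turn": 7},{"jaw": 0.062,"xyz": [0,0,0],"turn": 7},{"jaw": 0.062,"xyz": [0,0,0],"turn": 7},{"jaw": 0.062,"xyz": [0,0,0],"turn": 7},{"jaw": 0.062,"xyz": [0,0,0],"turn": 7},{"jaw": 0.062,"xyz": [0,0,0],"turn": 7},{"jaw": 0.062,"xyz": [0,0,0],"turn": 7},{"jaw": 0.062,"xyz": [0,0,0],"turn": 7},{"jaw": 0.062,"xyz": [0,0,0],"turn": 7},{"jaw": 0.062,"xyz": [0,0,0],"turn": 7}]'

```text
t: 22.52
eef_pos: [0.5616, 0.2695, 0.1848]
tool_rot: [0.979, 0.202, -0.001, 0.0]
contact_force: [-0.3, -0.2, -0.5]
finger_gap: 0.0622
```

jog_arm --increments '[{"jaw": 0.062,"xyz": [0,0,0],"turn": 7},{"jaw": 0.062,"xyz": [0,0,0],"turn": 7},{"jaw": 0.062,"xyz": [0,0,0],"turn": 5.3},{"jaw": 0.062,"xyz": [0,0,0],"turn": 0},{"jaw": 0.062,"xyz": [0,0,0],"turn": 0}]'

```text
t: 22.93
eef_pos: [0.5617, 0.2691, 0.185]
tool_rot: [0.999, 0.04, -0.001, 0.001]
contact_force: [0.4, -0.6, 0.1]
finger_gap: 0.062
```

```bash
python3 -c "
from h import *
st();p=man(-.077,.165);print(p);goto(p[0],p[1],.06)"
```

```text
t 22.93 p [0.5617 0.2691 0.185 ] yawY -85.46 tilt [-0.001  0.001] q [-1.12  0.81  0.98  1.69 -0.75  1.07 -1.39] F [ 0.4 -0.6  0.1] gap 0.062
[0.55206702 0.09788651 0.        ]
shift [-0.023   0.1697  0.1253] len 0.212
```

jog_arm --increments '[{"jaw": 0.062,"xyz": [-0.004,0.028,0],"turn": 0.3},{"jaw": 0.062,"xyz": [-0.004,0.028,0],"turn": 0},{"jaw": 0.062,"xyz": [-0.004,0.028,0],"turn": 0},{"jaw": 0.062,"xyz": [-0.004,0.028,0],"turn": 0},{"jaw": 0.062,"xyz": [-0.004,0.028,0],"turn": 0},{"jaw": 0.062,"xyz": [-0.003,0.0297,0],"turn": 0},{"jaw": 0.062,"xyz": [0,0,0.02],"turn": 0},{"jaw": 0.062,"xyz": [0,0,0.02],"turn": 0},{"jaw": 0.062,"xyz": [0,0,0],"turn": 0},{"jaw": 0.062,"xyz": [0,0,0],"turn": 0}]'

```text
t: 23.77
eef_pos: [0.5509, 0.0976, 0.1459]
tool_rot: [0.999, 0.036, -0.001, 0.0]
contact_force: [0.1, 0.2, 0.7]
finger_gap: 0.0618
```

```bash
python3 look.py w18;python3 -c "
from h import *
p=man(-.077,.165);print(p);goto(p[0],p[1],.06)"
```

```text
t 23.77 p [0.5509 0.0976 0.1459] yawY -85.87 tilt [-0.001  0.   ] q [-0.88  0.76  0.93  1.89 -0.77  0.91 -1.07] F [0.1 0.2 0.7] gap 0.0618
[0.55206702 0.09788651 0.        ]
shift [ 0.0007 -0.0002  0.0866] len 0.087
```

View pics/w18.png

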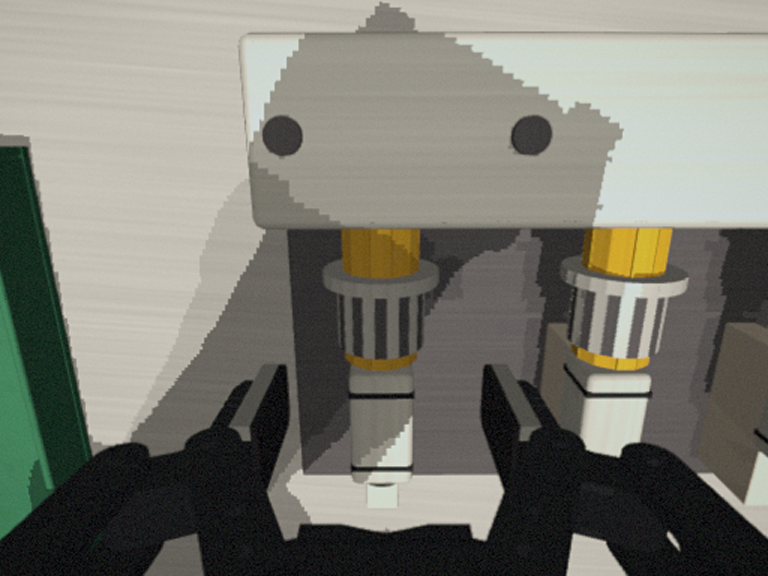

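jog_arm --increments '[{"jaw": 0.062,"xyz": [0.0005,-0.0007,0.025],"turn": 0},{"jaw": 0.062,"xyz": [0,0,0.025],"turn": 0},{"jaw": 0.062,"xyz": [0,0,0.02],"turn": 0},{"jaw": 0.062,"xyz": [0,0,0.016],"turn": 0},{"jaw": 0.062,"xyz": [0,0,0],"turn": 0},{"jaw": 0.062,"xyz": [0,0,0],"turn": 0}]'

```text
t: 24.32
eef_pos: [0.552, 0.0983, 0.061]
tool_rot: [0.999, 0.035, 0.0, 0.0]
contact_force: [0.3, 0.0, 0.7]
finger_gap: 0.0618
```

jog_arm --increments '[{"jaw": 0.045,"xyz": [0,0,0],"turn": 0},{"jaw": 0.038,"xyz": [0,0,0],"turn": 0},{"jaw": 0.035,"xyz": [0,0,0],"turn": 0},{"jaw": 0.035,"xyz": [0,0,0],"turn": 0},{"jaw": 0.035,"xyz": [0,0,0],"turn": 0}]' --grip_force 30

```text
t: 24.73
eef_pos: [0.5524, 0.0995, 0.0618]
tool_rot: [0.999, 0.035, 0.001, -0.001]
contact_force: [-3.2, 6.5, 11.8]
finger_gap: 0.0397
```

```bash
python3 look.py w19;python3 -c "
from h import *
print(loc(state()['eef_pos']))"
```

```text
t 24.73 p [0.5524 0.0995 0.0618] yawY -85.94 tilt [ 0.002 -0.002] q [-0.8   0.86  0.79  1.92 -0.9   0.76 -0.98] F [-3.2  6.5 11.8] gap 0.0397
[[-0.0765  0.1666]]
```

View pics/w19.png

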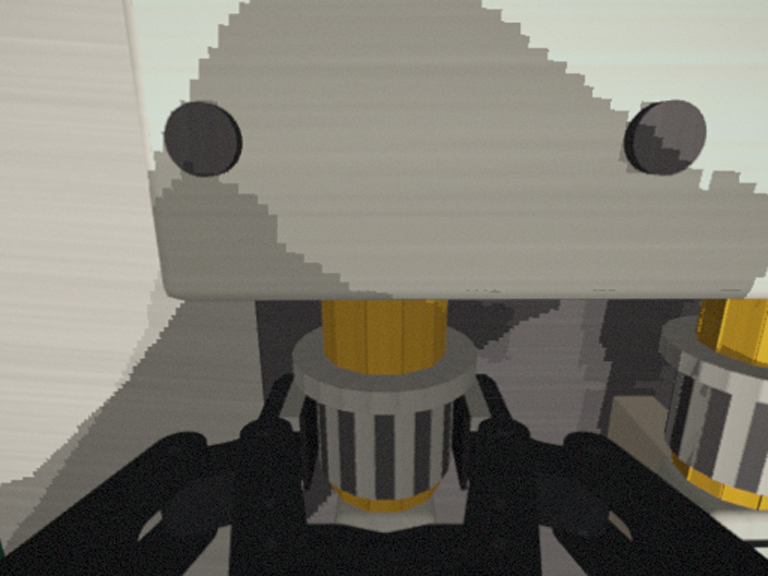

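jog_arm --increments '[{"jaw": 0.035,"xyz": [0.005,0,0],"turn": 0},{"jaw": 0.035,"xyz": [0.005,0,0],"turn": 0},{"jaw": 0.035,"xyz": [0.005,0,0],"turn": 0},{"jaw": 0.035,"xyz": [0.004,0,0],"turn": 0},{"jaw": 0.035,"xyz": [0,0,0],"turn": 0},{"jaw": 0.035,"xyz": [0,0,0],"turn": 0},{"jaw": 0.035,"xyz": [0,0,0],"turn": 0},{"jaw": 0.035,"xyz": [0,0,0],"turn": 0},{"jaw": 0.035,"xyz": [0,0,0],"turn": 0},{"jaw": 0.035,"xyz": [0,0,0],"turn": 0}]'

```text
t: 25.62
eef_pos: [0.5685, 0.1007, 0.0614]
tool_rot: [0.999, 0.035, -0.002, -0.001]
contact_force: [-21.7, 5.6, 22.6]
finger_gap: 0.0396
```

```bash
python3 look.py w20;python3 -c "
from h import *
print(loc(state()['eef_pos']))"
```

```text
t 25.62 p [0.5685 0.1007 0.0614] yawY -85.94 tilt [-0.004 -0.003] q [-0.79  0.88  0.8   1.88 -0.89  0.79 -0.99] F [-21.7   5.6  22.6] gap 0.0396
[[-0.0604  0.1666]]
```

View pics/w20.png

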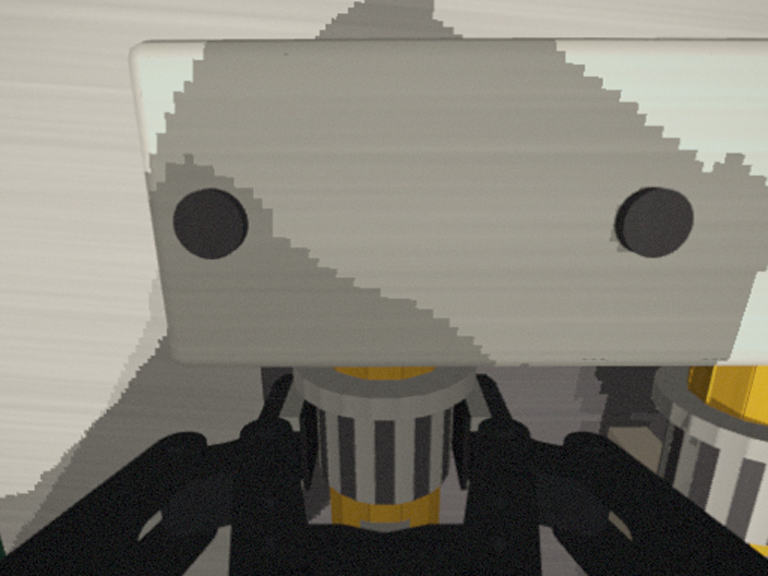

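Fully back, as with coupler 1. Ease home, retract and view.

jog_arm --increments '[{"jaw": 0.035,"xyz": [-0.006,0,0],"turn": 0},{"jaw": 0.035,"xyz": [-0.006,0,0],"turn": 0},{"jaw": 0.045,"xyz": [-0.004,0,0],"turn": 0},{"jaw": 0.062,"xyz": [0,0,0],"turn": 0},{"jaw": 0.062,"xyz": [0,0,-0.01],"turn": 0},{"jaw": 0.062,"xyz": [0,0,-0.03],"turn": 0},{"jaw": 0.062,"xyz": [0,0,-0.03],"turn": 0},{"jaw": 0.062,"xyz": [0,0,-0.03],"turn": 0},{"jaw": 0.062,"xyz": [-0.03,0,-0.01],"turn": 0},{"jaw": 0.062,"xyz": [-0.03,0,0],"turn": 0}]'

```text
t: 26.5
eef_pos: [0.4962, 0.0937, 0.1732]
tool_rot: [0.999, 0.035, 0.002, -0.0]
contact_force: [-0.4, -0.2, 0.3]
finger_gap: 0.0618
```

jog_arm --increments '[{"jaw": 0.055,"xyz": [-0.03,0,0],"turn": 0},{"jaw": 0.055,"xyz": [0,0,0],"turn": 0},{"jaw": 0.055,"xyz": [0,0,0],"turn": 0}]'

```text
t: 26.75
eef_pos: [0.4646, 0.0926, 0.1713]
tool_rot: [0.999, 0.035, 0.0, -0.001]
contact_force: [0.4, 1.8, -1.0]
finger_gap: 0.0549
```

```bash
python3 look.py w21;python3 -c "
from h import *
p=man(-.165,.1655);goto(p[0],p[1],.067)"
```

```text
t 26.75 p [0.4646 0.0926 0.1713] yawY -86.0 tilt [ 0.001 -0.002] q [-1.04  0.61  1.02  2.09 -0.72  0.84 -1.08] F [ 0.4  1.8 -1. ] gap 0.0549
shift [-0.0015  0.0007  0.1042] len 0.104
```

View pics/w21.png

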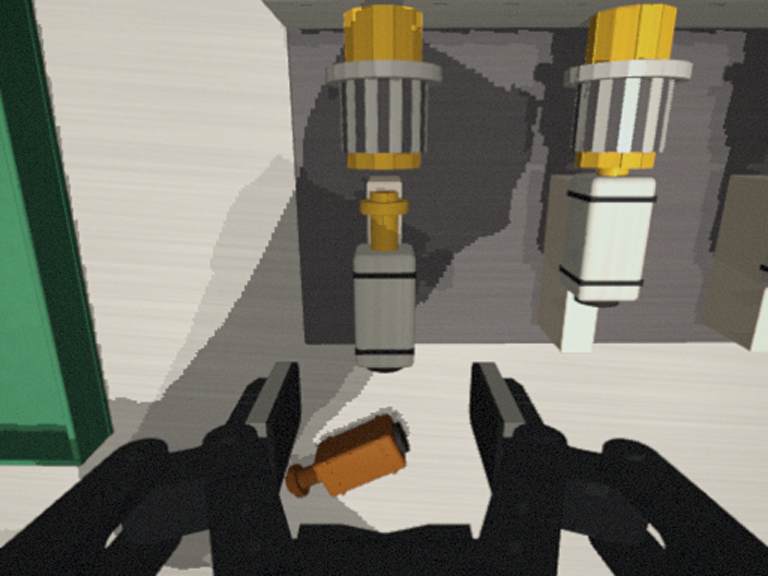

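jog_arm --increments '[{"jaw": 0.055,"xyz": [-0.0015,0.0007,0.02],"turn": 0},{"jaw": 0.055,"xyz": [0,0,0.03],"turn": 0},{"jaw": 0.055,"xyz": [0,0,0.03],"turn": 0},{"jaw": 0.055,"xyz": [0,0,0.024],"turn": 0},{"jaw": 0.055,"xyz": [0,0,0],"turn": 0},{"jaw": 0.055,"xyz": [0,0,0],"turn": 0},{"jaw": 0.04,"xyz": [0,0,0],"turn": 0},{"jaw": 0.025,"xyz": [0,0,0],"turn": 0},{"jaw": 0.02,"xyz": [0,0,0],"turn": 0},{"jaw": 0.02,"xyz": [0,0,0],"turn": 0}]' --grip_force 70

```text
t: 27.63
eef_pos: [0.4645, 0.0915, 0.0678]
tool_rot: [0.999, 0.035, 0.001, -0.0]
contact_force: [-1.4, -1.4, 13.3]
finger_gap: 0.0288
```

jog_arm --increments '[{"jaw": 0.02,"xyz": [0,0,0],"turn": 0},{"jaw": 0.02,"xyz": [0,0,0],"turn": 0}]'

```text
t: 27.8
eef_pos: [0.4645, 0.0916, 0.0678]
tool_rot: [0.999, 0.035, 0.001, -0.0]
contact_force: [-2.0, -1.3, 13.6]
finger_gap: 0.0286
```

jog_arm --increments '[{"jaw": 0.02,"xyz": [0,0,-0.02],"turn": 0},{"jaw": 0.02,"xyz": [0,0,-0.03],"turn": 0},{"jaw": 0.02,"xyz": [0,0,-0.03],"turn": 0},{"jaw": 0.02,"xyz": [0,0,-0.03],"turn": 0},{"jaw": 0.02,"xyz": [0,0,-0.03],"turn": 0},{"jaw": 0.02,"xyz": [0,0,-0.03],"turn": 0},{"jaw": 0.02,"xyz": [0,0,-0.02],"turn": 0},{"jaw": 0.02,"xyz": [0,-0.02,0],"turn": 0},{"jaw": 0.02,"xyz": [0,-0.03,0],"turn": 0},{"jaw": 0.02,"xyz": [0,-0.03,0],"turn": 0}]'

```text
t: 28.63
eef_pos: [0.4577, 0.172, 0.2576]
tool_rot: [0.999, 0.034, 0.001, -0.001]
contact_force: [0.4, 1.2, -2.9]
finger_gap: 0.0286
```

jog_arm --increments '[{"jaw": 0.02,"xyz": [0,-0.02,0],"turn": -7},{"jaw": 0.02,"xyz": [0,0,0],"turn": -7},{"jaw": 0.02,"xyz": [0,0,0],"turn": -7},{"jaw": 0.02,"xyz": [0,0,0],"turn": -7},{"jaw": 0.02,"xyz": [0,0,0],"turn": -7},{"jaw": 0.02,"xyz": [0,0,0],"turn": -7},{"jaw": 0.02,"xyz": [0,0,0],"turn": -7},{"jaw": 0.02,"xyz": [0,0,0],"turn": -7},{"jaw": 0.02,"xyz": [0,0,0],"turn": -7},{"jaw": 0.02,"xyz": [0,0,0],"turn": -7}]'

```text
t: 29.47
eef_pos: [0.4565, 0.1909, 0.2572]
tool_rot: [0.797, 0.604, 0.001, 0.0]
contact_force: [0.6, -0.7, -3.3]
finger_gap: 0.0287
```

jog_arm --increments '[{"jaw": 0.02,"xyz": [0,0,0],"turn": -7},{"jaw": 0.02,"xyz": [0,0,0],"turn": -7},{"jaw": 0.02,"xyz": [0,0,0],"turn": -5.5},{"jaw": 0.02,"xyz": [0.02,0,0],"turn": 0},{"jaw": 0.02,"xyz": [0.03,0,0],"turn": 0},{"jaw": 0.02,"xyz": [0.02,0,0],"turn": 0},{"jaw": 0.02,"xyz": [0,0,0],"turn": 0},{"jaw": 0.02,"xyz": [0,0,0],"turn": 0}]'

```text
t: 30.13
eef_pos: [0.452, 0.2616, 0.2568]
tool_rot: [0.685, 0.729, 0.0, 0.0]
contact_force: [-0.6, -0.8, -1.8]
finger_gap: 0.0286
```

```bash
python3 look.py w22;python3 -c "
from h import *
p=tr(.031);goto(*p,.08)"
```

```text
t 30.13 p [0.452  0.2616 0.2568] yawY 3.57 tilt [-0.     0.001] q [-1.17  0.42  0.72  1.88 -0.33  0.97 -0.24] F [-0.6 -0.8 -1.8] gap 0.0286
shift [0.0887 0.048  0.1768] len 0.204
```

View pics/w22.png

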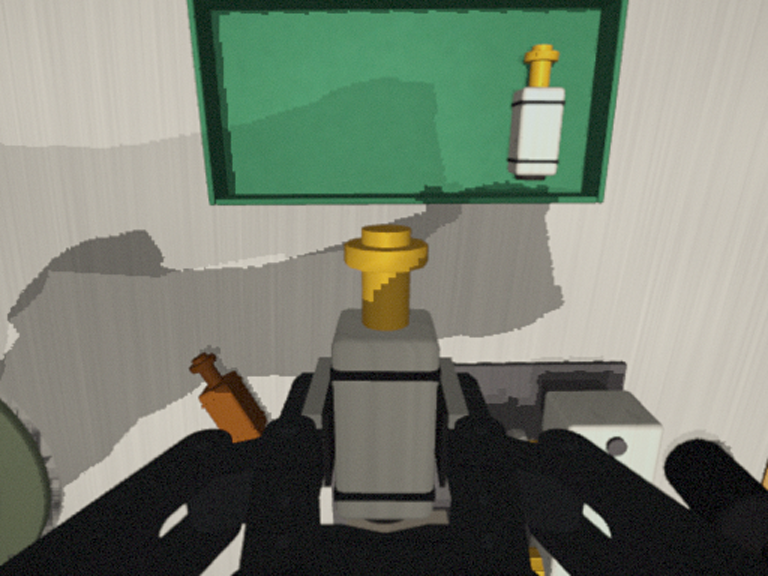

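jog_arm --increments '[{"jaw": 0.02,"xyz": [0.0222,0.012,0.02],"turn": 0},{"jaw": 0.02,"xyz": [0.0222,0.012,0.02],"turn": 0},{"jaw": 0.02,"xyz": [0.0222,0.012,0.02],"turn": 0},{"jaw": 0.02,"xyz": [0.0221,0.012,0.02],"turn": 0},{"jaw": 0.02,"xyz": [0,0,0.03],"turn": 0},{"jaw": 0.02,"xyz": [0,0,0.03],"turn": 0},{"jaw": 0.02,"xyz": [0,0,0.03],"turn": 0},{"jaw": 0.02,"xyz": [0,0,0],"turn": 0},{"jaw": 0.02,"xyz": [0,0,0],"turn": 0}]'

```text
t: 30.93
eef_pos: [0.4949, 0.3511, 0.0864]
tool_rot: [0.686, 0.728, -0.001, 0.0]
contact_force: [-0.0, -0.3, -0.3]
finger_gap: 0.029
```

```bash
python3 look.py w23;python3 -c "
from h import *
p=tr(.031);goto(*p,.019)"
```

```text
t 30.93 p [0.4949 0.3511 0.0864] yawY 3.41 tilt [-0.002 -0.001] q [-1.07  0.77  0.54  1.78 -0.55  0.75 -0.18] F [-0.  -0.3 -0.3] gap 0.029
shift [ 0.0003 -0.0009  0.0688] len 0.069
```

View pics/w23.png

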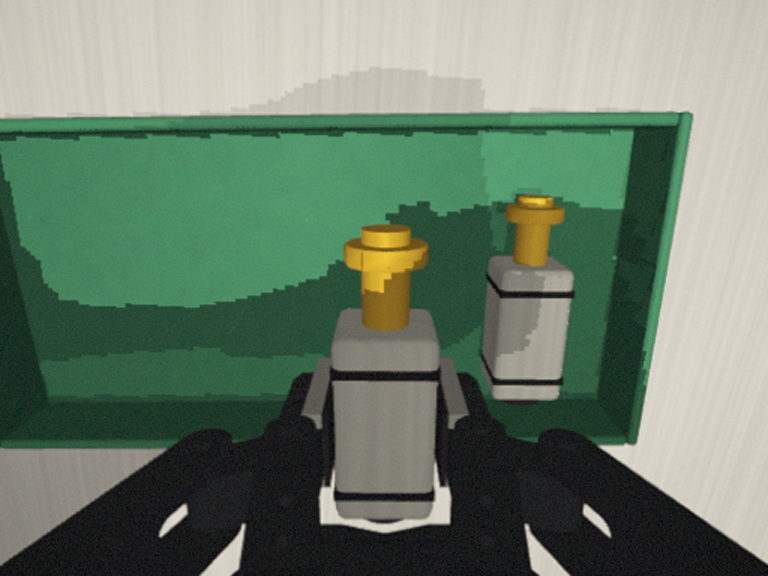

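jog_arm --increments '[{"jaw": 0.02,"xyz": [0,-0.001,0.025],"turn": 0},{"jaw": 0.02,"xyz": [0,0,0.025],"turn": 0},{"jaw": 0.02,"xyz": [0,0,0.01],"turn": 0},{"jaw": 0.02,"xyz": [0,0,0.005],"turn": 0},{"jaw": 0.02,"xyz": [0,0,0.003],"turn": 0},{"jaw": 0.02,"xyz": [0,0,0.001],"turn": 0},{"jaw": 0.02,"xyz": [0,0,0],"turn": 0},{"jaw": 0.02,"xyz": [0,0,0],"turn": 0}]'

```text
t: 31.65
eef_pos: [0.4942, 0.3527, 0.0182]
tool_rot: [0.685, 0.728, 0.001, 0.0]
contact_force: [0.3, 0.5, -2.1]
finger_gap: 0.0286
```

jog_arm --increments '[{"jaw": 0.035,"xyz": [0,0,0],"turn": 0},{"jaw": 0.043,"xyz": [0,0,0],"turn": 0},{"jaw": 0.043,"xyz": [0,0,0],"turn": 0},{"jaw": 0.043,"xyz": [0,0,-0.02],"turn": 0},{"jaw": 0.043,"xyz": [0,0,-0.03],"turn": 0},{"jaw": 0.043,"xyz": [0,0,-0.03],"turn": 0},{"jaw": 0.045,"xyz": [-0.03,0,-0.03],"turn": 0},{"jaw": 0.045,"xyz": [-0.03,0,-0.03],"turn": 0},{"jaw": 0.045,"xyz": [-0.03,0,-0.03],"turn": 0},{"jaw": 0.045,"xyz": [0,0,0],"turn": 0}]'

```text
t: 32.48
eef_pos: [0.5019, 0.2588, 0.191]
tool_rot: [0.688, 0.726, 0.003, 0.001]
contact_force: [0.6, -0.4, 0.8]
finger_gap: 0.0447
```

```bash
python3 look.py w24
```

```text
t 32.48 p [0.5019 0.2588 0.191 ] yawY 3.11 tilt [0.002 0.006] q [-1.03  0.57  0.65  1.84 -0.43  0.87 -0.12] F [ 0.6 -0.4  0.8] gap 0.0447
```

View pics/w24.png

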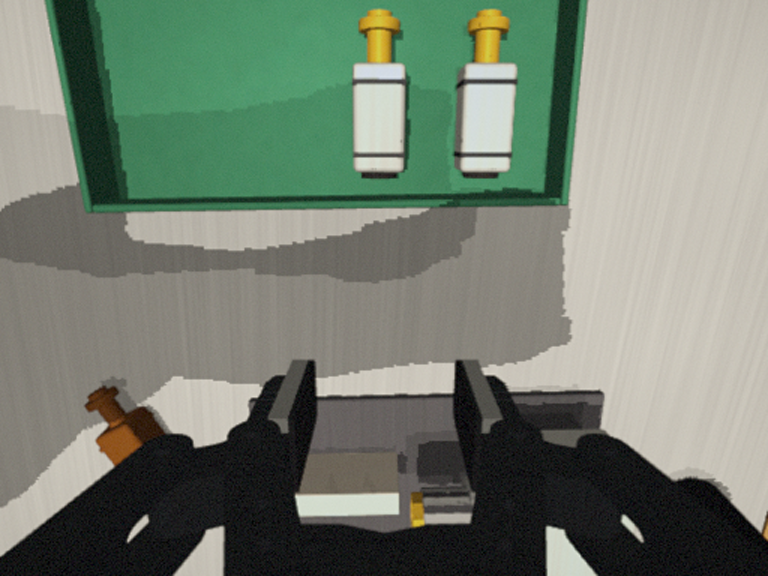

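Two in, side by side. Next coupler 3.

jog_arm --increments '[{"jaw": 0.062,"xyz": [0,0,0],"turn": 7},{"jaw": 0.062,"xyz": [0,0,0],"turn": 7},{"jaw": 0.062,"xyz": [0,0,0],"turn": 7},{"jaw": 0.062,"xyz": [0,0,0],"turn": 7},{"jaw": 0.062,"xyz": [0,0,0],"turn": 7},{"jaw": 0.062,"xyz": [0,0,0],"turn": 7},{"jaw": 0.062,"xyz": [0,0,0],"turn": 7},{"jaw": 0.062,"xyz": [0,0,0],"turn": 7},{"jaw": 0.062,"xyz": [0,0,0],"turn": 7},{"jaw": 0.062,"xyz": [0,0,0],"turn": 7}]'

```text
t: 33.37
eef_pos: [0.4988, 0.2648, 0.1851]
tool_rot: [0.98, 0.201, -0.0, 0.0]
contact_force: [0.0, -0.3, -0.1]
finger_gap: 0.062
```

jog_arm --increments '[{"jaw": 0.062,"xyz": [0,0,0],"turn": 7},{"jaw": 0.062,"xyz": [0,0,0],"turn": 7},{"jaw": 0.062,"xyz": [0,0,0],"turn": 5.4},{"jaw": 0.062,"xyz": [0,0,0],"turn": 0},{"jaw": 0.062,"xyz": [0,0,0],"turn": 0}]'

```text
t: 33.78
eef_pos: [0.4989, 0.2645, 0.185]
tool_rot: [0.999, 0.038, -0.0, 0.001]
contact_force: [-0.2, 0.6, 0.3]
finger_gap: 0.0618
```

```bash
python3 -c "
from h import *
st();p=man(-.077,.0555);print(p);goto(p[0],p[1],.06)"
```

```text
t 33.78 p [0.4989 0.2645 0.185 ] yawY -85.69 tilt [-0.     0.001] q [-1.25  0.76  1.05  1.85 -0.78  1.01 -1.37] F [-0.2  0.6  0.3] gap 0.0618
[ 0.56012472 -0.01131662  0.        ]
shift [0.0404 0.2795 0.1253] len 0.309
```

jog_arm --increments '[{"jaw": 0.062,"xyz": [0.004,0.02,0],"turn": 0.1},{"jaw": 0.062,"xyz": [0.004,0.03,0],"turn": 0},{"jaw": 0.062,"xyz": [0.004,0.03,0],"turn": 0},{"jaw": 0.062,"xyz": [0.004,0.03,0],"turn": 0},{"jaw": 0.062,"xyz": [0.004,0.03,0],"turn": 0},{"jaw": 0.062,"xyz": [0.004,0.03,0],"turn": 0},{"jaw": 0.062,"xyz": [0.004,0.03,0],"turn": 0},{"jaw": 0.062,"xyz": [0.004,0.03,0],"turn": 0},{"jaw": 0.062,"xyz": [0.004,0.03,0],"turn": 0},{"jaw": 0.062,"xyz": [0.0044,0.0195,0],"turn": 0}]'

```text
t: 34.62
eef_pos: [0.559, -0.0148, 0.1858]
tool_rot: [0.999, 0.036, 0.0, 0.0]
contact_force: [-0.3, 0.6, -0.3]
finger_gap: 0.0619
```

jog_arm --increments '[{"jaw": 0.062,"xyz": [0,0,0.02],"turn": 0},{"jaw": 0.062,"xyz": [0,0,0.02],"turn": 0},{"jaw": 0.062,"xyz": [0,0,0],"turn": 0},{"jaw": 0.062,"xyz": [0,0,0],"turn": 0}]'

```text
t: 34.95
eef_pos: [0.5586, -0.0119, 0.1454]
tool_rot: [0.999, 0.036, -0.001, -0.0]
contact_force: [-0.2, -0.2, 1.3]
finger_gap: 0.0623
```

```bash
python3 look.py w25;python3 -c "
from h import *
p=man(-.077,.0555);print(p);goto(p[0],p[1],.06)"
```

```text
t 34.95 p [ 0.5586 -0.0119  0.1454] yawY -85.88 tilt [-0.001 -0.   ] q [-0.69  0.76  0.94  1.89 -0.78  0.91 -0.86] F [-0.2 -0.2  1.3] gap 0.0623
[ 0.56012472 -0.01131662  0.        ]
shift [ 0.0011 -0.0005  0.0862] len 0.086
```

View pics/w25.png

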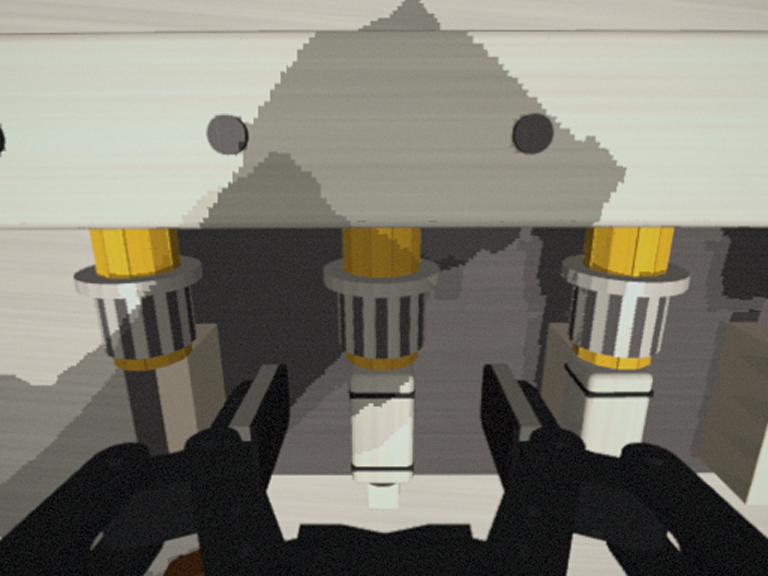

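Aligned on coupler 3 (px 382,300). Same sequence.

jog_arm --increments '[{"jaw": 0.062,"xyz": [0.001,-0.0007,0.025],"turn": 0},{"jaw": 0.062,"xyz": [0,0,0.025],"turn": 0},{"jaw": 0.062,"xyz": [0,0,0.02],"turn": 0},{"jaw": 0.062,"xyz": [0,0,0.016],"turn": 0},{"jaw": 0.062,"xyz": [0,0,0],"turn": 0},{"jaw": 0.062,"xyz": [0,0,0],"turn": 0}]'

```text
t: 35.5
eef_pos: [0.5602, -0.0111, 0.0605]
tool_rot: [0.999, 0.035, 0.0, 0.0]
contact_force: [-0.5, -0.1, -0.2]
finger_gap: 0.0618
```

jog_arm --increments '[{"jaw": 0.045,"xyz": [0,0,0],"turn": 0},{"jaw": 0.038,"xyz": [0,0,0],"turn": 0},{"jaw": 0.035,"xyz": [0,0,0],"turn": 0},{"jaw": 0.035,"xyz": [0,0,0],"turn": 0},{"jaw": 0.035,"xyz": [0,0,0],"turn": 0}]' --grip_force 30

```text
t: 35.92
eef_pos: [0.5606, -0.0102, 0.0612]
tool_rot: [0.999, 0.035, 0.001, -0.001]
contact_force: [-3.0, 4.0, 12.8]
finger_gap: 0.0395
```

```bash
python3 -c "
from h import *
st();print(loc(state()['eef_pos']))"
```

```text
t 35.92 p [ 0.5606 -0.0102  0.0612] yawY -85.95 tilt [ 0.002 -0.002] q [-0.61  0.86  0.8   1.93 -0.91  0.76 -0.77] F [-3.   4.  12.8] gap 0.0395
[[-0.0764  0.0565]]
```

jog_arm --increments '[{"jaw": 0.035,"xyz": [0.005,0,0],"turn": 0},{"jaw": 0.035,"xyz": [0.005,0,0],"turn": 0},{"jaw": 0.035,"xyz": [0.005,0,0],"turn": 0},{"jaw": 0.035,"xyz": [0.004,0,0],"turn": 0},{"jaw": 0.035,"xyz": [0,0,0],"turn": 0},{"jaw": 0.035,"xyz": [0,0,0],"turn": 0},{"jaw": 0.035,"xyz": [0,0,0],"turn": 0},{"jaw": 0.035,"xyz": [0,0,0],"turn": 0},{"jaw": 0.035,"xyz": [0,0,0],"turn": 0},{"jaw": 0.035,"xyz": [0,0,0],"turn": 0}]'

```text
t: 36.75
eef_pos: [0.5766, -0.0091, 0.0608]
tool_rot: [0.999, 0.035, -0.002, -0.001]
contact_force: [-23.0, 4.8, 22.7]
finger_gap: 0.0396
```

```bash
python3 look.py w26; python3 -c "
from h import *
print(loc(state()['eef_pos']))"
```

```text
t 36.75 p [ 0.5766 -0.0091  0.0608] yawY -85.97 tilt [-0.004 -0.003] q [-0.61  0.89  0.81  1.88 -0.9   0.8  -0.79] F [-23.    4.8  22.7] gap 0.0396
[[-0.0604  0.0565]]
```

View pics/w26.png

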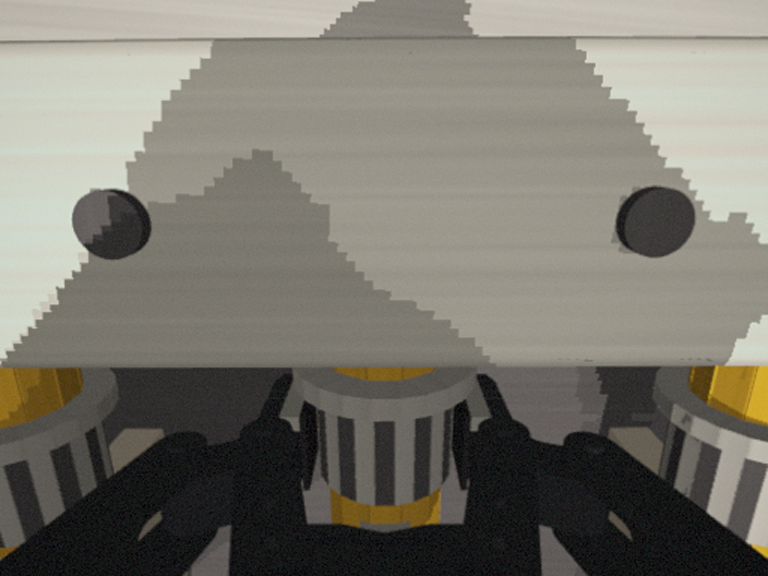

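jog_arm --increments '[{"jaw": 0.035,"xyz": [-0.006,0,0],"turn": 0},{"jaw": 0.035,"xyz": [-0.006,0,0],"turn": 0},{"jaw": 0.045,"xyz": [-0.004,0,0],"turn": 0},{"jaw": 0.062,"xyz": [0,0,0],"turn": 0},{"jaw": 0.062,"xyz": [0,0,-0.01],"turn": 0},{"jaw": 0.062,"xyz": [0,0,-0.03],"turn": 0},{"jaw": 0.062,"xyz": [0,0,-0.03],"turn": 0},{"jaw": 0.062,"xyz": [0,0,-0.03],"turn": 0},{"jaw": 0.062,"xyz": [-0.03,0,-0.01],"turn": 0},{"jaw": 0.062,"xyz": [-0.03,0,0],"turn": 0}]'

```text
t: 37.63
eef_pos: [0.5043, -0.0157, 0.1726]
tool_rot: [0.999, 0.035, 0.002, 0.0]
contact_force: [-0.6, -0.3, 0.3]
finger_gap: 0.062
```

jog_arm --increments '[{"jaw": 0.055,"xyz": [-0.03,0,0],"turn": 0},{"jaw": 0.055,"xyz": [0,0,0],"turn": 0},{"jaw": 0.055,"xyz": [0,0,0],"turn": 0}]'

```text
t: 37.88
eef_pos: [0.4729, -0.0168, 0.1708]
tool_rot: [0.999, 0.035, 0.001, -0.001]
contact_force: [0.8, 0.2, 0.3]
finger_gap: 0.0547
```

```bash
python3 look.py w27;python3 -c "
from h import *
p=man(-.165,.0555);goto(p[0],p[1],.067)"
```

```text
t 37.88 p [ 0.4729 -0.0168  0.1708] yawY -86.03 tilt [ 0.001 -0.001] q [-0.81  0.62  1.02  2.09 -0.73  0.84 -0.84] F [0.8 0.2 0.3] gap 0.0547
shift [-0.0018  0.0009  0.1036] len 0.104
```

View pics/w27.png

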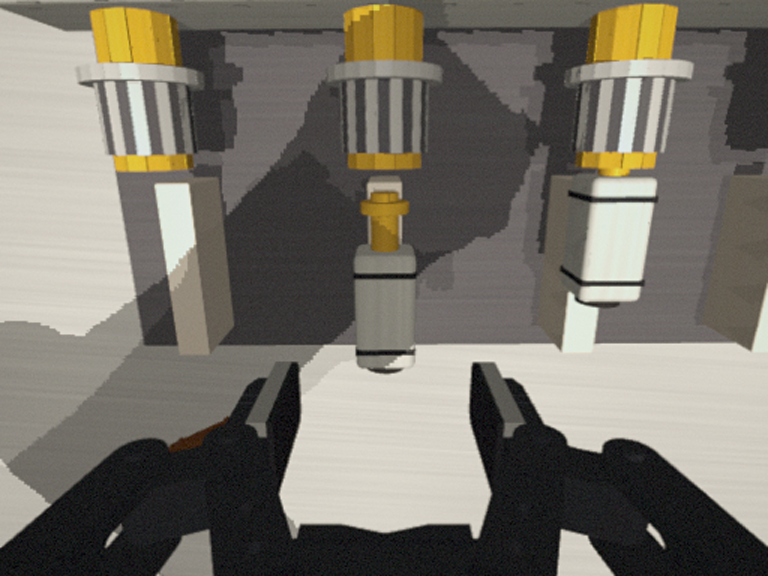

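jog_arm --increments '[{"jaw": 0.055,"xyz": [-0.0015,0.0007,0.02],"turn": 0},{"jaw": 0.055,"xyz": [0,0,0.03],"turn": 0},{"jaw": 0.055,"xyz": [0,0,0.03],"turn": 0},{"jaw": 0.055,"xyz": [0,0,0.0235],"turn": 0},{"jaw": 0.055,"xyz": [0,0,0],"turn": 0},{"jaw": 0.055,"xyz": [0,0,0],"turn": 0},{"jaw": 0.04,"xyz": [0,0,0],"turn": 0},{"jaw": 0.025,"xyz": [0,0,0],"turn": 0},{"jaw": 0.02,"xyz": [0,0,0],"turn": 0},{"jaw": 0.02,"xyz": [0,0,0],"turn": 0}]' --grip_force 70

```text
t: 38.77
eef_pos: [0.4727, -0.0179, 0.0676]
tool_rot: [0.999, 0.035, 0.001, -0.0]
contact_force: [-0.9, -0.6, 12.9]
finger_gap: 0.029
```

jog_arm --increments '[{"jaw": 0.02,"xyz": [0,0,0],"turn": 0},{"jaw": 0.02,"xyz": [0,0,0],"turn": 0},{"jaw": 0.02,"xyz": [0,0,-0.02],"turn": 0},{"jaw": 0.02,"xyz": [0,0,-0.03],"turn": 0},{"jaw": 0.02,"xyz": [0,0,-0.03],"turn": 0},{"jaw": 0.02,"xyz": [0,0,-0.03],"turn": 0},{"jaw": 0.02,"xyz": [0,0,-0.03],"turn": 0},{"jaw": 0.02,"xyz": [0,0,-0.03],"turn": 0},{"jaw": 0.02,"xyz": [0,0,-0.02],"turn": 0},{"jaw": 0.02,"xyz": [0,-0.02,0],"turn": 0}]'

```text
t: 39.6
eef_pos: [0.4715, -0.0007, 0.2606]
tool_rot: [0.999, 0.033, 0.003, -0.0]
contact_force: [-0.0, -0.8, -1.9]
finger_gap: 0.0285
```

jog_arm --increments '[{"jaw": 0.02,"xyz": [0,-0.03,0],"turn": 0},{"jaw": 0.02,"xyz": [0,-0.03,0],"turn": 0},{"jaw": 0.02,"xyz": [0,-0.03,0],"turn": 0},{"jaw": 0.02,"xyz": [0,-0.03,0],"turn": 0},{"jaw": 0.02,"xyz": [0,-0.03,0],"turn": 0},{"jaw": 0.02,"xyz": [0,-0.03,0],"turn": 0},{"jaw": 0.02,"xyz": [0,-0.01,0],"turn": -7},{"jaw": 0.02,"xyz": [0,0,0],"turn": -7},{"jaw": 0.02,"xyz": [0,0,0],"turn": -7},{"jaw": 0.02,"xyz": [0,0,0],"turn": -7}]'

```text
t: 40.43
eef_pos: [0.4568, 0.1918, 0.257]
tool_rot: [0.96, 0.279, 0.0, -0.0]
contact_force: [0.1, -0.1, -1.5]
finger_gap: 0.0289
```

jog_arm --increments '[{"jaw": 0.02,"xyz": [0,0,0],"turn": -7},{"jaw": 0.02,"xyz": [0,0,0],"turn": -7},{"jaw": 0.02,"xyz": [0,0,0],"turn": -7},{"jaw": 0.02,"xyz": [0,0,0],"turn": -7},{"jaw": 0.02,"xyz": [0,0,0],"turn": -7},{"jaw": 0.02,"xyz": [0,0,0],"turn": -7},{"jaw": 0.02,"xyz": [0,0,0],"turn": -7},{"jaw": 0.02,"xyz": [0,0,0],"turn": -7},{"jaw": 0.02,"xyz": [0,0,0],"turn": -5.6},{"jaw": 0.02,"xyz": [0.02,0,0],"turn": 0}]'

```text
t: 41.27
eef_pos: [0.4563, 0.2084, 0.2576]
tool_rot: [0.684, 0.73, 0.001, 0.0]
contact_force: [0.9, -0.7, -1.5]
finger_gap: 0.0288
```

jog_arm --increments '[{"jaw": 0.02,"xyz": [0.03,0,0],"turn": 0},{"jaw": 0.02,"xyz": [0.02,0,0],"turn": 0},{"jaw": 0.02,"xyz": [0,0,0],"turn": 0},{"jaw": 0.02,"xyz": [0,0,0],"turn": 0}]'

```text
t: 41.6
eef_pos: [0.4524, 0.2619, 0.2567]
tool_rot: [0.684, 0.729, 0.0, 0.0]
contact_force: [0.6, -0.7, -2.4]
finger_gap: 0.029
```

```bash
python3 look.py w28;python3 -c "
from h import *
p=tr(-.031);goto(*p,.08)"
```

```text
t 41.6 p [0.4524 0.2619 0.2567] yawY 3.68 tilt [-0.     0.001] q [-1.2   0.43  0.77  1.88 -0.36  0.98 -0.21] F [ 0.6 -0.7 -2.4] gap 0.029
shift [ 0.0881 -0.0143  0.1767] len 0.198
```

View pics/w28.png

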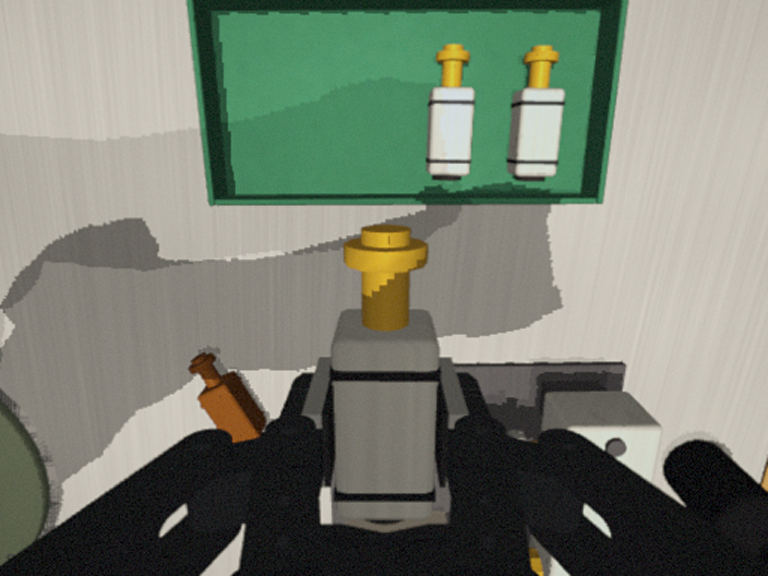

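Tray unmoved. Place in the slot at −31 mm.

jog_arm --increments '[{"jaw": 0.02,"xyz": [0.022,-0.0036,0.02],"turn": 0},{"jaw": 0.02,"xyz": [0.022,-0.0036,0.02],"turn": 0},{"jaw": 0.02,"xyz": [0.022,-0.0036,0.02],"turn": 0},{"jaw": 0.02,"xyz": [0.022,-0.0036,0.02],"turn": 0},{"jaw": 0.02,"xyz": [0,0,0.03],"turn": 0},{"jaw": 0.02,"xyz": [0,0,0.03],"turn": 0},{"jaw": 0.02,"xyz": [0,0,0.03],"turn": 0},{"jaw": 0.02,"xyz": [0,0,0],"turn": 0},{"jaw": 0.02,"xyz": [0,0,0],"turn": 0}]'

```text
t: 42.4
eef_pos: [0.4331, 0.347, 0.0864]
tool_rot: [0.685, 0.728, -0.001, 0.0]
contact_force: [0.7, -0.1, -1.9]
finger_gap: 0.0289
```

```bash
python3 look.py w29;python3 -c "
from h import *
p=tr(-.031);goto(*p,.019)"
```

```text
t 42.4 p [0.4331 0.347  0.0864] yawY 3.5 tilt [-0.002 -0.001] q [-1.17  0.71  0.56  1.92 -0.59  0.68 -0.18] F [ 0.7 -0.1 -1.9] gap 0.0289
shift [ 0.0004 -0.0007  0.0685] len 0.069
```

View pics/w29.png

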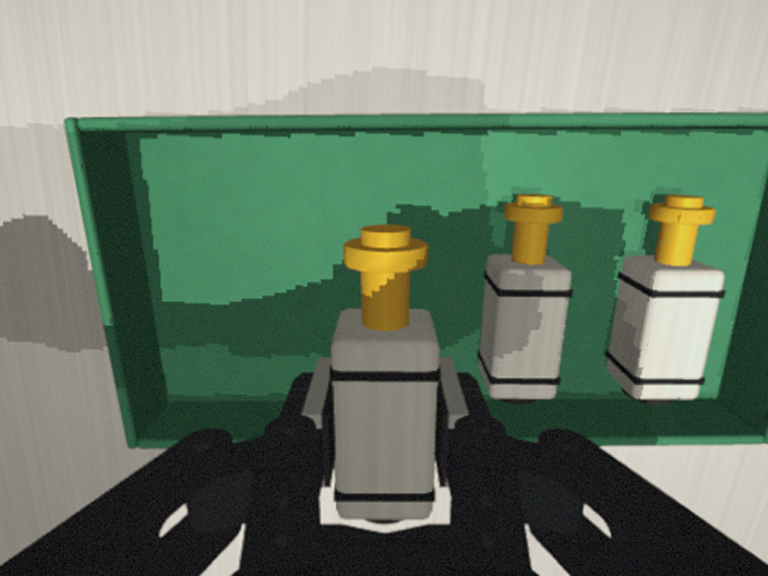

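jog_arm --increments '[{"jaw": 0.02,"xyz": [0,-0.001,0.025],"turn": 0},{"jaw": 0.02,"xyz": [0,0,0.025],"turn": 0},{"jaw": 0.02,"xyz": [0,0,0.01],"turn": 0},{"jaw": 0.02,"xyz": [0,0,0.005],"turn": 0},{"jaw": 0.02,"xyz": [0,0,0.003],"turn": 0},{"jaw": 0.02,"xyz": [0,0,0.001],"turn": 0},{"jaw": 0.02,"xyz": [0,0,0],"turn": 0},{"jaw": 0.02,"xyz": [0,0,0],"turn": 0}]'

```text
t: 43.12
eef_pos: [0.4322, 0.3486, 0.0181]
tool_rot: [0.685, 0.729, 0.001, 0.0]
contact_force: [-0.2, 0.2, -2.6]
finger_gap: 0.0291
```

jog_arm --increments '[{"jaw": 0.035,"xyz": [0,0,0],"turn": 0},{"jaw": 0.043,"xyz": [0,0,0],"turn": 0},{"jaw": 0.043,"xyz": [0,0,0],"turn": 0},{"jaw": 0.043,"xyz": [0,0,-0.02],"turn": 0},{"jaw": 0.043,"xyz": [0,0,-0.03],"turn": 0},{"jaw": 0.043,"xyz": [0,0,-0.03],"turn": 0},{"jaw": 0.045,"xyz": [-0.03,0,-0.03],"turn": 0},{"jaw": 0.045,"xyz": [-0.03,0,-0.03],"turn": 0},{"jaw": 0.045,"xyz": [-0.03,0,-0.03],"turn": 0},{"jaw": 0.045,"xyz": [0,0,0],"turn": 0}]'

```text
t: 43.95
eef_pos: [0.4396, 0.2553, 0.1903]
tool_rot: [0.687, 0.727, 0.003, 0.001]
contact_force: [0.6, -0.7, 0.6]
finger_gap: 0.0447
```

```bash
python3 look.py w30
```

```text
t 43.95 p [0.4396 0.2553 0.1903] yawY 3.23 tilt [0.003 0.004] q [-1.16  0.5   0.71  1.98 -0.44  0.81 -0.15] F [ 0.6 -0.7  0.6] gap 0.0447
```

View pics/w30.png

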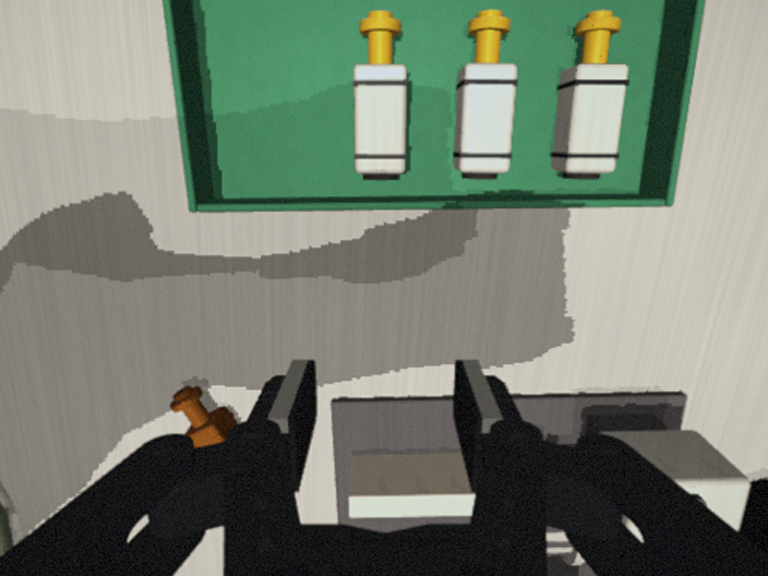

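Three in. Now coupler 2. I move away first, then turn.

jog_arm --increments '[{"jaw": 0.062,"xyz": [-0.02,0.01,0],"turn": 0},{"jaw": 0.062,"xyz": [-0.03,0.01,0],"turn": 0},{"jaw": 0.062,"xyz": [-0.03,0.01,0],"turn": 0},{"jaw": 0.062,"xyz": [-0.03,0.01,0],"turn": 7},{"jaw": 0.062,"xyz": [0,0,0],"turn": 7},{"jaw": 0.062,"xyz": [0,0,0],"turn": 7},{"jaw": 0.062,"xyz": [0,0,0],"turn": 7},{"jaw": 0.062,"xyz": [0,0,0],"turn": 7},{"jaw": 0.062,"xyz": [0,0,0],"turn": 7},{"jaw": 0.062,"xyz": [0,0,0],"turn": 7}]'

```text
t: 44.83
eef_pos: [0.484, 0.1533, 0.185]
tool_rot: [0.926, 0.377, -0.0, 0.0]
contact_force: [0.2, 0.4, -0.4]
finger_gap: 0.062
```

jog_arm --increments '[{"jaw": 0.062,"xyz": [0,0,0],"turn": 7},{"jaw": 0.062,"xyz": [0,0,0],"turn": 7},{"jaw": 0.062,"xyz": [0,0,0],"turn": 7},{"jaw": 0.062,"xyz": [0,0,0],"turn": 7},{"jaw": 0.062,"xyz": [0,0,0],"turn": 7},{"jaw": 0.062,"xyz": [0,0,0],"turn": 5.4},{"jaw": 0.062,"xyz": [0,0,0],"turn": 0},{"jaw": 0.062,"xyz": [0,0,0],"turn": 0}]'

```text
t: 45.5
eef_pos: [0.484, 0.153, 0.185]
tool_rot: [0.999, 0.038, -0.0, 0.001]
contact_force: [0.2, -0.1, 0.2]
finger_gap: 0.062
```

```bash
python3 -c "
from h import *
st();p=man(-.077,-.0545);print(p);goto(p[0],p[1],.06)"
```

```text
t 45.5 p [0.484 0.153 0.185] yawY -85.6 tilt [-0.001  0.001] q [-1.16  0.7   1.11  1.99 -0.79  0.96 -1.13] F [ 0.2 -0.1  0.2] gap 0.062
[ 0.56821921 -0.12101839  0.        ]
shift [0.063  0.2796 0.1252] len 0.313
```

jog_arm --increments '[{"jaw": 0.062,"xyz": [0.006,0.02,0],"turn": 0.2},{"jaw": 0.062,"xyz": [0.006,0.03,0],"turn": 0},{"jaw": 0.062,"xyz": [0.006,0.03,0],"turn": 0},{"jaw": 0.062,"xyz": [0.006,0.03,0],"turn": 0},{"jaw": 0.062,"xyz": [0.006,0.03,0],"turn": 0},{"jaw": 0.062,"xyz": [0.006,0.03,0],"turn": 0},{"jaw": 0.062,"xyz": [0.006,0.03,0],"turn": 0},{"jaw": 0.062,"xyz": [0.006,0.03,0],"turn": 0},{"jaw": 0.062,"xyz": [0.007,0.03,0],"turn": 0},{"jaw": 0.062,"xyz": [0.007,0.0196,0],"turn": 0}]'

```text
t: 46.33
eef_pos: [0.5656, -0.1248, 0.1857]
tool_rot: [0.999, 0.036, 0.0, 0.0]
contact_force: [1.2, 0.7, 0.2]
finger_gap: 0.0624
```

jog_arm --increments '[{"jaw": 0.062,"xyz": [0,0,0.02],"turn": 0},{"jaw": 0.062,"xyz": [0,0,0.02],"turn": 0},{"jaw": 0.062,"xyz": [0,0,0],"turn": 0},{"jaw": 0.062,"xyz": [0,0,0],"turn": 0}]'

```text
t: 46.67
eef_pos: [0.5651, -0.1218, 0.1453]
tool_rot: [0.999, 0.036, -0.001, -0.0]
contact_force: [0.2, 1.2, 0.5]
finger_gap: 0.0624
```

```bash
python3 look.py w31;python3 -c "
from h import *
p=man(-.077,-.0545);print(p);goto(p[0],p[1],.06)"
```

```text
t 46.67 p [ 0.5651 -0.1218  0.1453] yawY -85.9 tilt [-0.001 -0.   ] q [-0.49  0.8   0.95  1.84 -0.8   0.94 -0.67] F [0.2 1.2 0.5] gap 0.0624
[ 0.56821921 -0.12101839  0.        ]
shift [ 0.0027 -0.0006  0.0861] len 0.086
```

View pics/w31.png

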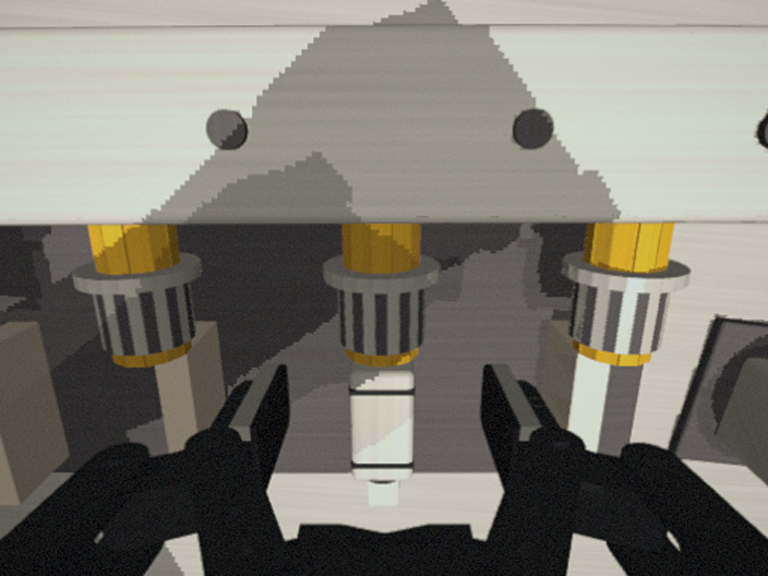

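jog_arm --increments '[{"jaw": 0.062,"xyz": [0.002,-0.0007,0.025],"turn": 0},{"jaw": 0.062,"xyz": [0,0,0.025],"turn": 0},{"jaw": 0.062,"xyz": [0,0,0.02],"turn": 0},{"jaw": 0.062,"xyz": [0,0,0.0155],"turn": 0},{"jaw": 0.062,"xyz": [0,0,0],"turn": 0},{"jaw": 0.062,"xyz": [0,0,0],"turn": 0}]'

```text
t: 47.22
eef_pos: [0.5677, -0.1211, 0.0607]
tool_rot: [0.999, 0.035, 0.0, 0.0]
contact_force: [0.4, 0.4, 0.3]
finger_gap: 0.0621
```

jog_arm --increments '[{"jaw": 0.045,"xyz": [0,0,0],"turn": 0},{"jaw": 0.038,"xyz": [0,0,0],"turn": 0},{"jaw": 0.035,"xyz": [0,0,0],"turn": 0},{"jaw": 0.035,"xyz": [0,0,0],"turn": 0},{"jaw": 0.035,"xyz": [0,0,0],"turn": 0}]' --grip_force 30

```text
t: 47.63
eef_pos: [0.5681, -0.12, 0.0615]
tool_rot: [0.999, 0.035, 0.001, -0.001]
contact_force: [-2.8, 7.2, 13.4]
finger_gap: 0.0396
```

```bash
python3 -c "
from h import *
st();print(loc(state()['eef_pos']))"
```

```text
t 47.63 p [ 0.5681 -0.12    0.0615] yawY -85.95 tilt [ 0.002 -0.002] q [-0.42  0.9   0.83  1.87 -0.92  0.81 -0.59] F [-2.8  7.2 13.4] gap 0.0396
[[-0.0771 -0.0535]]
```

jog_arm --increments '[{"jaw": 0.035,"xyz": [0.005,0,0],"turn": 0},{"jaw": 0.035,"xyz": [0.005,0,0],"turn": 0},{"jaw": 0.035,"xyz": [0.005,0,0],"turn": 0},{"jaw": 0.035,"xyz": [0.0045,0,0],"turn": 0},{"jaw": 0.035,"xyz": [0,0,0],"turn": 0},{"jaw": 0.035,"xyz": [0,0,0],"turn": 0},{"jaw": 0.035,"xyz": [0,0,0],"turn": 0},{"jaw": 0.035,"xyz": [0,0,0],"turn": 0},{"jaw": 0.035,"xyz": [0,0,0],"turn": 0},{"jaw": 0.035,"xyz": [0,0,0],"turn": 0}]'

```text
t: 48.47
eef_pos: [0.5844, -0.1188, 0.061]
tool_rot: [0.999, 0.035, -0.002, -0.002]
contact_force: [-24.3, 7.1, 22.8]
finger_gap: 0.0398
```

```bash
python3 look.py w32; python3 -c "
from h import *
print(loc(state()['eef_pos']))"
```

```text
t 48.47 p [ 0.5844 -0.1188  0.061 ] yawY -86.0 tilt [-0.004 -0.003] q [-0.42  0.92  0.83  1.82 -0.91  0.84 -0.62] F [-24.3   7.1  22.8] gap 0.0398
[[-0.0608 -0.0535]]
```

View pics/w32.png

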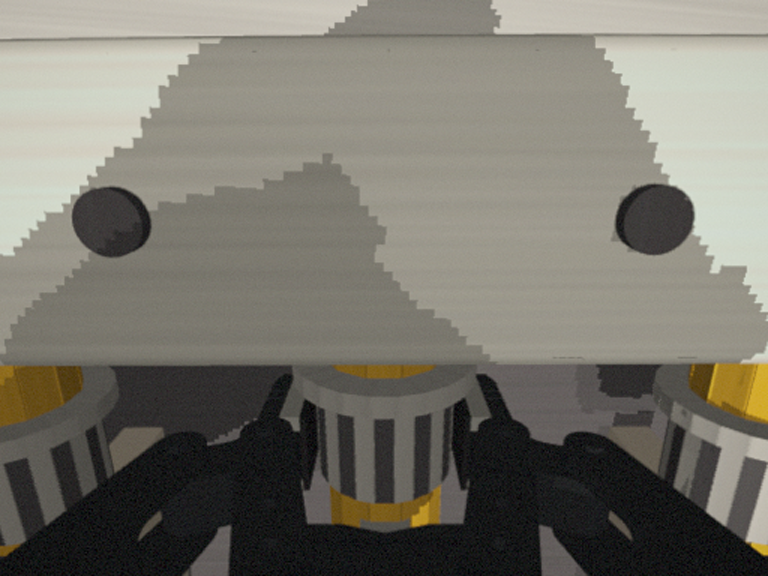

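jog_arm --increments '[{"jaw": 0.035,"xyz": [-0.006,0,0],"turn": 0},{"jaw": 0.035,"xyz": [-0.006,0,0],"turn": 0},{"jaw": 0.045,"xyz": [-0.004,0,0],"turn": 0},{"jaw": 0.062,"xyz": [0,0,0],"turn": 0},{"jaw": 0.062,"xyz": [0,0,-0.01],"turn": 0},{"jaw": 0.062,"xyz": [0,0,-0.03],"turn": 0},{"jaw": 0.062,"xyz": [0,0,-0.03],"turn": 0},{"jaw": 0.062,"xyz": [0,0,-0.03],"turn": 0},{"jaw": 0.062,"xyz": [-0.03,0,-0.01],"turn": 0},{"jaw": 0.062,"xyz": [-0.03,0,0],"turn": 0}]'

```text
t: 49.35
eef_pos: [0.5122, -0.1256, 0.173]
tool_rot: [0.999, 0.035, 0.002, 0.001]
contact_force: [0.1, -0.9, 0.3]
finger_gap: 0.062
```

jog_arm --increments '[{"jaw": 0.055,"xyz": [-0.03,0,0],"turn": 0},{"jaw": 0.055,"xyz": [0,0,0],"turn": 0},{"jaw": 0.055,"xyz": [0,0,0],"turn": 0}]'

```text
t: 49.6
eef_pos: [0.481, -0.1269, 0.1712]
tool_rot: [0.999, 0.034, 0.001, -0.0]
contact_force: [1.6, 0.3, -0.1]
finger_gap: 0.0548
```

```bash
python3 look.py w33;python3 -c "
from h import *
p=man(-.165,-.0545);goto(p[0],p[1],.067)"
```

```text
t 49.6 p [ 0.481  -0.1269  0.1712] yawY -86.06 tilt [ 0.002 -0.001] q [-0.56  0.66  1.02  2.03 -0.75  0.88 -0.61] F [ 1.6  0.3 -0.1] gap 0.0548
shift [-0.0017  0.0005  0.104 ] len 0.104
```

View pics/w33.png

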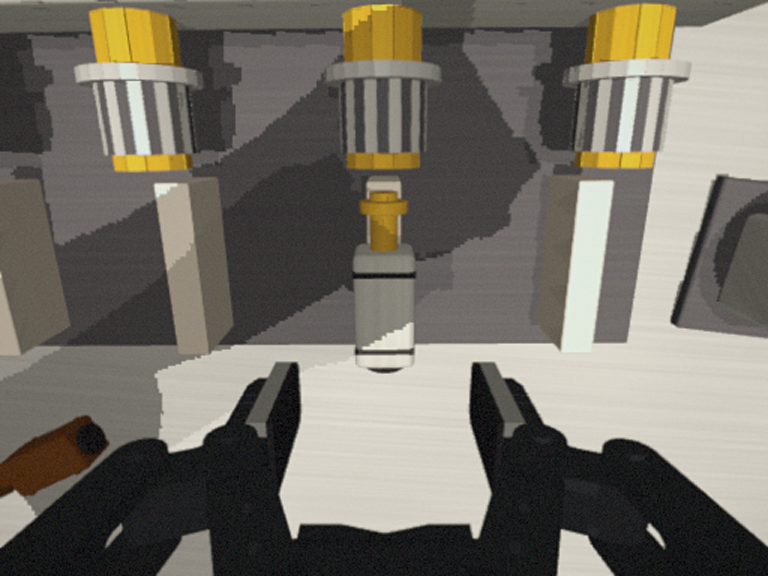

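jog_arm --increments '[{"jaw": 0.055,"xyz": [-0.0015,0.0006,0.02],"turn": 0},{"jaw": 0.055,"xyz": [0,0,0.03],"turn": 0},{"jaw": 0.055,"xyz": [0,0,0.03],"turn": 0},{"jaw": 0.055,"xyz": [0,0,0.0235],"turn": 0},{"jaw": 0.055,"xyz": [0,0,0],"turn": 0},{"jaw": 0.055,"xyz": [0,0,0],"turn": 0},{"jaw": 0.04,"xyz": [0,0,0],"turn": 0},{"jaw": 0.025,"xyz": [0,0,0],"turn": 0},{"jaw": 0.02,"xyz": [0,0,0],"turn": 0},{"jaw": 0.02,"xyz": [0,0,0],"turn": 0}]' --grip_force 70

```text
t: 50.48
eef_pos: [0.4807, -0.1279, 0.0681]
tool_rot: [0.999, 0.035, 0.001, 0.0]
contact_force: [-1.0, -0.1, 11.8]
finger_gap: 0.0286
```

jog_arm --increments '[{"jaw": 0.02,"xyz": [0,0,0],"turn": 0},{"jaw": 0.02,"xyz": [0,0,0],"turn": 0},{"jaw": 0.02,"xyz": [0,0,-0.02],"turn": 0},{"jaw": 0.02,"xyz": [0,0,-0.03],"turn": 0},{"jaw": 0.02,"xyz": [0,0,-0.03],"turn": 0},{"jaw": 0.02,"xyz": [0,0,-0.03],"turn": 0},{"jaw": 0.02,"xyz": [0,0,-0.03],"turn": 0},{"jaw": 0.02,"xyz": [0,0,-0.03],"turn": 0},{"jaw": 0.02,"xyz": [0,0,-0.02],"turn": 0},{"jaw": 0.02,"xyz": [0,-0.02,0],"turn": 0}]'

```text
t: 51.32
eef_pos: [0.4793, -0.1108, 0.2611]
tool_rot: [0.999, 0.033, 0.003, 0.001]
contact_force: [0.2, -0.5, -4.0]
finger_gap: 0.0286
```

jog_arm --increments '[{"jaw": 0.02,"xyz": [0,-0.03,0],"turn": 0},{"jaw": 0.02,"xyz": [0,-0.03,0],"turn": 0},{"jaw": 0.02,"xyz": [0,-0.03,0],"turn": 0},{"jaw": 0.02,"xyz": [0,-0.03,0],"turn": 0},{"jaw": 0.02,"xyz": [0,-0.03,0],"turn": 0},{"jaw": 0.02,"xyz": [0,-0.03,0],"turn": 0},{"jaw": 0.02,"xyz": [0,-0.03,0],"turn": 0},{"jaw": 0.02,"xyz": [0,-0.03,0],"turn": 0},{"jaw": 0.02,"xyz": [0,-0.03,0],"turn": 0},{"jaw": 0.02,"xyz": [0,-0.03,0],"turn": 0}]'

```text
t: 52.15
eef_pos: [0.4569, 0.1932, 0.2575]
tool_rot: [0.999, 0.035, 0.0, -0.001]
contact_force: [0.6, 0.4, -1.6]
finger_gap: 0.0286
```

jog_arm --increments '[{"jaw": 0.02,"xyz": [0,0,0],"turn": -7},{"jaw": 0.02,"xyz": [0,0,0],"turn": -7},{"jaw": 0.02,"xyz": [0,0,0],"turn": -7},{"jaw": 0.02,"xyz": [0,0,0],"turn": -7},{"jaw": 0.02,"xyz": [0,0,0],"turn": -7},{"jaw": 0.02,"xyz": [0,0,0],"turn": -7},{"jaw": 0.02,"xyz": [0,0,0],"turn": -7},{"jaw": 0.02,"xyz": [0,0,0],"turn": -7},{"jaw": 0.02,"xyz": [0,0,0],"turn": -7},{"jaw": 0.02,"xyz": [0,0,0],"turn": -7}]'

```text
t: 52.98
eef_pos: [0.4574, 0.1914, 0.2575]
tool_rot: [0.797, 0.604, 0.001, -0.0]
contact_force: [0.6, 0.2, -2.9]
finger_gap: 0.0289
```

jog_arm --increments '[{"jaw": 0.02,"xyz": [0,0,0],"turn": -7},{"jaw": 0.02,"xyz": [0,0,0],"turn": -7},{"jaw": 0.02,"xyz": [0,0,0],"turn": -5.6},{"jaw": 0.02,"xyz": [0.02,0,0],"turn": 0},{"jaw": 0.02,"xyz": [0.03,0,0],"turn": 0},{"jaw": 0.02,"xyz": [0.02,0,0],"turn": 0},{"jaw": 0.02,"xyz": [0,0,0],"turn": 0},{"jaw": 0.02,"xyz": [0,0,0],"turn": 0}]'

```text
t: 53.65
eef_pos: [0.4528, 0.2619, 0.2571]
tool_rot: [0.684, 0.729, 0.0, 0.0]
contact_force: [0.6, -0.6, -1.5]
finger_gap: 0.0288
```

```bash
python3 look.py w34;python3 -c "
from h import *
p=tr(-.093);goto(*p,.08)"
```

```text
t 53.65 p [0.4528 0.2619 0.2571] yawY 3.67 tilt [-0.     0.001] q [-1.24  0.45  0.84  1.88 -0.4   0.99 -0.17] F [ 0.6 -0.6 -1.5] gap 0.0288
shift [ 0.088  -0.0766  0.177 ] len 0.212
```

View pics/w34.png

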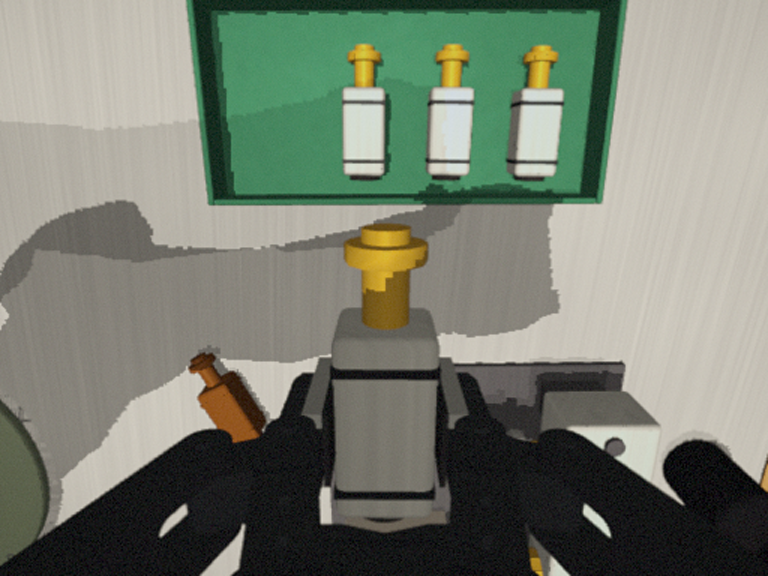

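jog_arm --increments '[{"jaw": 0.02,"xyz": [0.022,-0.019,0.02],"turn": 0},{"jaw": 0.02,"xyz": [0.022,-0.019,0.02],"turn": 0},{"jaw": 0.02,"xyz": [0.022,-0.019,0.02],"turn": 0},{"jaw": 0.02,"xyz": [0.022,-0.019,0.02],"turn": 0},{"jaw": 0.02,"xyz": [0,0,0.03],"turn": 0},{"jaw": 0.02,"xyz": [0,0,0.03],"turn": 0},{"jaw": 0.02,"xyz": [0,0,0.03],"turn": 0},{"jaw": 0.02,"xyz": [0,0,0],"turn": 0},{"jaw": 0.02,"xyz": [0,0,0],"turn": 0}]'

```text
t: 54.45
eef_pos: [0.3721, 0.3432, 0.0868]
tool_rot: [0.685, 0.728, -0.001, 0.0]
contact_force: [0.9, 0.5, -1.8]
finger_gap: 0.0287
```

```bash
python3 look.py w35;python3 -c "
from h import *
p=tr(-.093);goto(*p,.019)"
```

```text
t 54.45 p [0.3721 0.3432 0.0868] yawY 3.48 tilt [-0.002 -0.001] q [-1.3   0.67  0.61  2.05 -0.65  0.62 -0.18] F [ 0.9  0.5 -1.8] gap 0.0287
shift [ 0.0003 -0.0016  0.0688] len 0.069
```

View pics/w35.png

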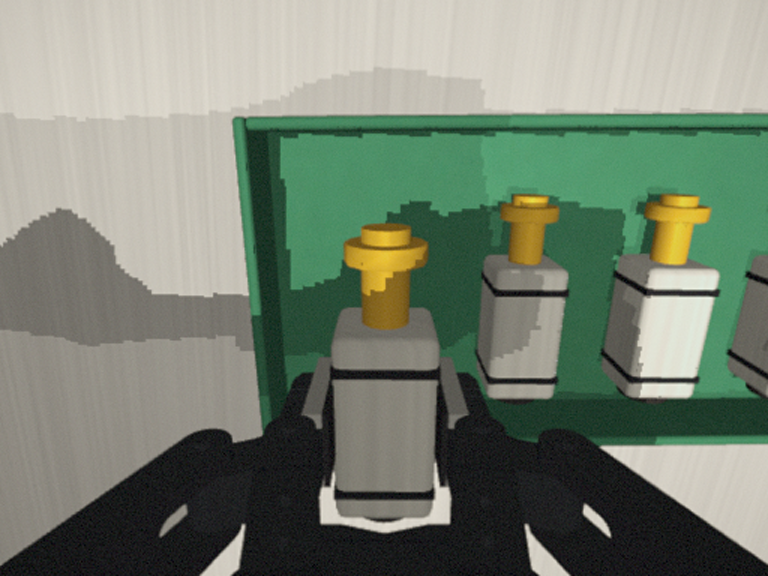

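jog_arm --increments '[{"jaw": 0.02,"xyz": [0,-0.001,0.025],"turn": 0},{"jaw": 0.02,"xyz": [0,0,0.025],"turn": 0},{"jaw": 0.02,"xyz": [0,0,0.01],"turn": 0},{"jaw": 0.02,"xyz": [0,0,0.005],"turn": 0},{"jaw": 0.02,"xyz": [0,0,0.003],"turn": 0},{"jaw": 0.02,"xyz": [0,0,0.001],"turn": 0},{"jaw": 0.02,"xyz": [0,0,0],"turn": 0},{"jaw": 0.02,"xyz": [0,0,0],"turn": 0}]'

```text
t: 55.17
eef_pos: [0.371, 0.3448, 0.0183]
tool_rot: [0.685, 0.729, 0.001, -0.0]
contact_force: [-0.8, 0.1, -2.3]
finger_gap: 0.0286
```

jog_arm --increments '[{"jaw": 0.035,"xyz": [0,0,0],"turn": 0},{"jaw": 0.043,"xyz": [0,0,0],"turn": 0},{"jaw": 0.043,"xyz": [0,0,0],"turn": 0},{"jaw": 0.043,"xyz": [0,0,-0.02],"turn": 0},{"jaw": 0.043,"xyz": [0,0,-0.03],"turn": 0},{"jaw": 0.043,"xyz": [0,0,-0.03],"turn": 0},{"jaw": 0.045,"xyz": [-0.03,0.01,-0.03],"turn": 0},{"jaw": 0.045,"xyz": [-0.03,0.01,-0.03],"turn": 0},{"jaw": 0.045,"xyz": [-0.03,0.01,-0.03],"turn": 0},{"jaw": 0.045,"xyz": [0,0,0],"turn": 0}]'

```text
t: 56.0
eef_pos: [0.408, 0.256, 0.1881]
tool_rot: [0.687, 0.727, 0.003, 0.001]
contact_force: [0.7, -0.2, 0.0]
finger_gap: 0.0454
```

jog_arm --increments '[{"jaw": 0.045,"xyz": [-0.02,0.01,-0.02],"turn": 0},{"jaw": 0.045,"xyz": [-0.02,0.01,-0.02],"turn": 0},{"jaw": 0.045,"xyz": [-0.02,0.01,-0.02],"turn": 0},{"jaw": 0.045,"xyz": [-0.02,0.01,0],"turn": 0},{"jaw": 0.045,"xyz": [0,0,0],"turn": 0},{"jaw": 0.045,"xyz": [0,0,0],"turn": 0}]'

```text
t: 56.5
eef_pos: [0.45, 0.1821, 0.2438]
tool_rot: [0.685, 0.728, 0.0, -0.0]
contact_force: [0.2, 1.2, 0.0]
finger_gap: 0.0446
```

```bash
python3 look.py w36; python3 -c "
from h import *
c=camera('scene');save(c,'s36',k=1.5)"
```

```text
t 56.5 p [0.45   0.1821 0.2438] yawY 3.46 tilt [0.001 0.   ] q [-1.15  0.4   0.85  1.98 -0.38  0.92 -0.04] F [0.2 1.2 0. ] gap 0.0446
```

View pics/w36.png

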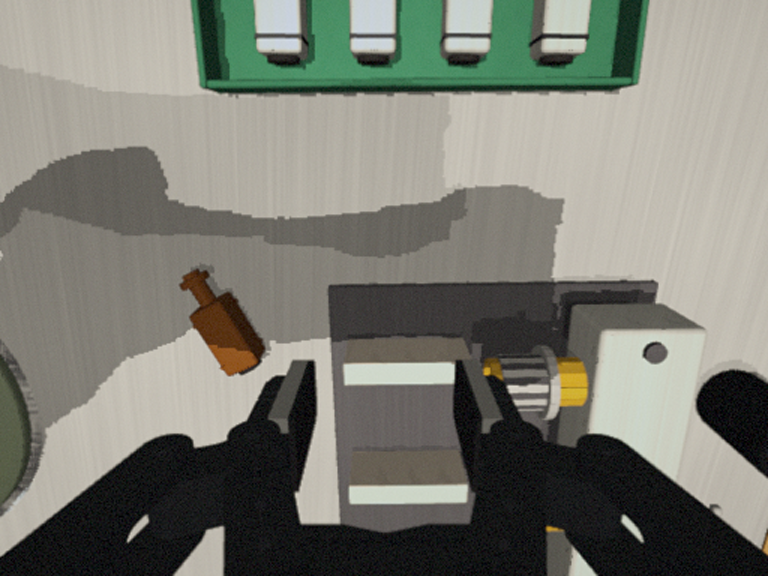

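View pics/s36.png

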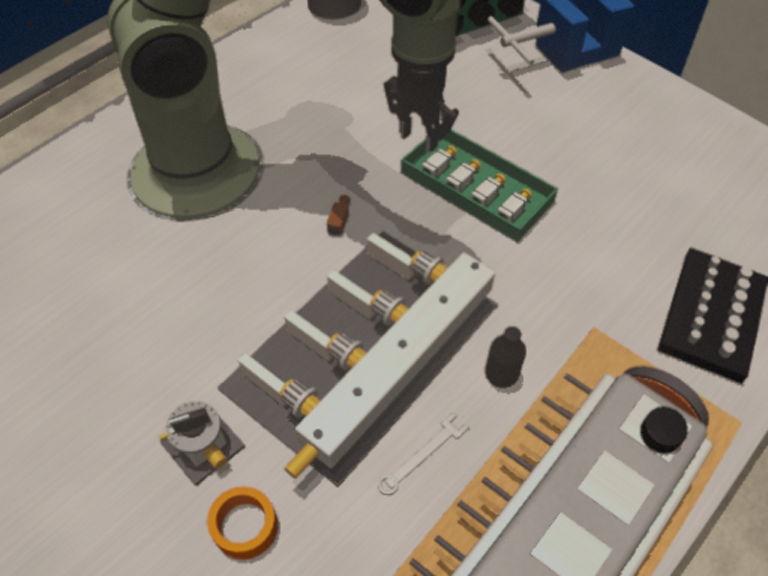

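Run:
```python
from h import *
c=camera('scene'); a=c['color'][120:330,90:370]; a0=np.load('/tmp/scene0.npy',allow_pickle=True).item()['color'][120:330,90:370]
im=np.vstack([cv2.resize(x[y:y+75,0:140],None,fx=4,fy=4,interpolation=cv2.INTER_CUBIC) for x,y in [(a,125)]])
cv2.imwrite('pics/fin_reg.png',cv2.cvtColor(im,cv2.COLOR_RGB2BGR))
d=np.abs(a.astype(int)-a0).max(2)>40
cv2.imwrite('pics/fin_man.png',cv2.cvtColor(cv2.resize(c['color'][150:290,140:340],None,fx=3.8,fy=3.8,interpolation=cv2.INTER_CUBIC),cv2.COLOR_RGB2BGR))
D=np.abs(c['color'].astype(int)-np.load('/tmp/scene0.npy',allow_pickle=True).item()['color']).max(2)>45
for n,(u0,v0,u1,v1) in dict(bottle=(318,210,356,262),tape=(132,318,190,378),spanner=(248,270,318,335),brown=(210,125,240,160)).items(): print(n,D[v0:v1,u0:u1].sum())
```

```text
bottle 0
tape 0
spanner 0
brown 430
```

View pics/fin_reg.png

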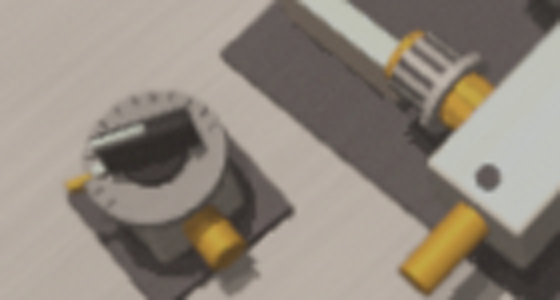

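View pics/fin_man.png

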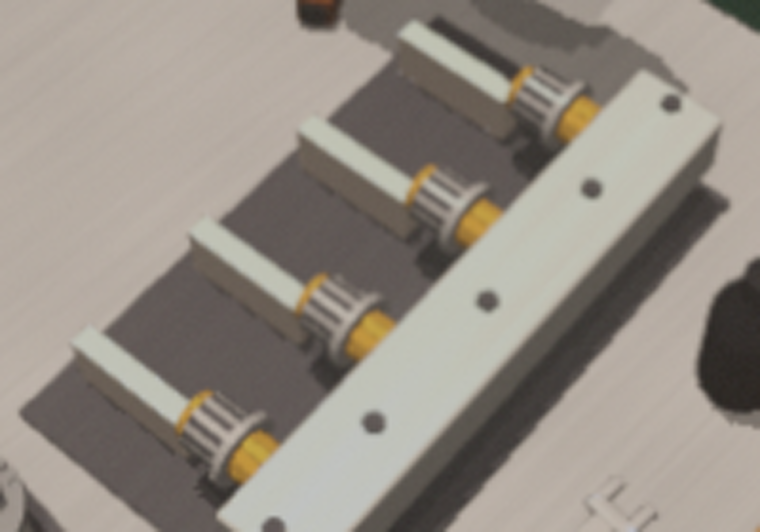

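Run:
```python
from h import *
c=camera('top'); save(c,'fin_top',(325,170,405,240),8); P=cloud(c);z=P[...,2]
v,u=np.mgrid[:384,:512];roi=(u>335)&(u<395)&(v>180)&(v<235)&(z>.098)
cs,_=cv2.findContours(roi.astype(np.uint8),0,1);k=max(cs,key=cv2.contourArea)[:,0,:]
print(cv2.minAreaRect((onplane(c,k,.109)[:,:2]*1000).astype(np.float32)))
```

```text
((497.37225341796875, -374.2545166015625), (55.8519401550293, 15.521774291992188), 63.34945297241211)
```

View pics/fin_top.png

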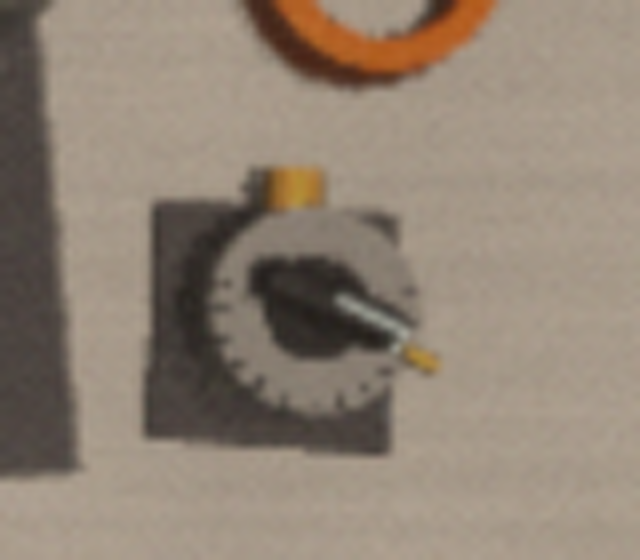

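```bash
python3 -c "
from station import *
print(job_done())"
```

```text
the job is handed in; nothing more can be done
None
```

The job is done and handed in at about 57 s of the 208 s allowed. I wound the knob about 89° anticlockwise onto the brass tab first. I then freed plugs 1, 4, 3 and 2 by pulling each sleeve fully back and letting it spring home. All four plugs were present.

**Plugs:** the last scene picture shows all four lying flat, side by side, on the floor of the green tray, none on top of another.

**Pointer:** the close wrist picture put it at −114.9° against the tab at about −115°. The final top picture still shows it pointing at the tab. Its coarser measurement read −116.7°, roughly 1.7° off the close-up.

**Couplers:** all four are empty with the sleeves visibly home in the last scene picture.

**Bystanders:** the bottle, the tape roll and the spanner show no pixel change from the start. The same check did flag the brown look-alike's area. The arm's shadow falls near it and I never reached for it, so I put that down to the shadow.

The top camera read about 2–3 mm apart from the wrist camera; I used the wrist readings, which matched the contact positions. I saw no tray knock or grip slackening during the run.

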